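# Set the washed glue bottles and palettes out to dry

## Task

The gluing is done and its bottles and palettes have been rinsed: put every one of them out to dry. Hang each white bottle upside down on a drying peg of its own, neck right down over the peg until the mouth rests at its foot, and stand each wooden palette on edge in a slot of its own in the slotted rack. Leave the rest of the bench things (spatula, dish, hoops, clamps, brush) where they are.

Things in the scene. Friction and masses are not known exactly. Their poses are not given: they have to be found in the camera images.
- bottle1: White plastic glue bottle, open, empty, hollow, 70 g, lying on a flat side at the start. Square body 42 x 42 x 90 mm, 8 mm shoulder, round neck 27 mm long, 23 mm outside, 17 mm bore; 125 mm over all. Origin on the long axis at mid-body, 21 mm above the table when lying (centre of mass within 8 mm); x runs along it from neck to bottom (neck at -x), y, z square to its flats. None all along: absent.
- bottle2: White plastic glue bottle, open, empty, hollow, 70 g, lying on a flat side at the start. Square body 42 x 42 x 90 mm, 8 mm shoulder, round neck 27 mm long, 23 mm outside, 17 mm bore; 125 mm over all. Origin on the long axis at mid-body, 21 mm above the table when lying (centre of mass within 8 mm); x runs along it from neck to bottom (neck at -x), y, z square to its flats. None all along: absent.
- bottle3: White plastic glue bottle, open, empty, hollow, 70 g, lying on a flat side at the start. Square body 42 x 42 x 90 mm, 8 mm shoulder, round neck 27 mm long, 23 mm outside, 17 mm bore; 125 mm over all. Origin on the long axis at mid-body, 21 mm above the table when lying (centre of mass within 8 mm); x runs along it from neck to bottom (neck at -x), y, z square to its flats. None all along: absent.
- bottle1_mouth (a point): Centre of the open mouth of bottle1, on its axis, 80 mm from the bottle's origin towards -x; axes as the bottle's.
- bottle2_mouth (a point): Centre of the open mouth of bottle2, on its axis, 80 mm from the bottle's origin towards -x; axes as the bottle's.
- bottle3_mouth (a point): Centre of the open mouth of bottle3, on its axis, 80 mm from the bottle's origin towards -x; axes as the bottle's.
- palette1: Glue palette: a flat pale wooden board 110 x 62 x 10 mm, about 45 g, lying flat on the table at the start. Origin at its centre (5 mm above the table when lying); x along the 110 mm length, y along the 62 mm width, z square to its faces. None all along: absent.
- palette2: Glue palette: a flat pale wooden board 110 x 62 x 10 mm, about 45 g, lying flat on the table at the start. Origin at its centre (5 mm above the table when lying); x along the 110 mm length, y along the 62 mm width, z square to its faces. None all along: absent.
- palette3: Glue palette: a flat pale wooden board 110 x 62 x 10 mm, about 45 g, lying flat on the table at the start. Origin at its centre (5 mm above the table when lying); x along the 110 mm length, y along the 62 mm width, z square to its faces. None all along: absent.
- palette4: Glue palette: a flat pale wooden board 110 x 62 x 10 mm, about 45 g, lying flat on the table at the start. Origin at its centre (5 mm above the table when lying); x along the 110 mm length, y along the 62 mm width, z square to its faces. None all along: absent.
- peg1: Drying peg, a round-ended wooden dowel 11 mm thick leaning 30 degrees from upright, away from the robot. Origin at its foot on the rail, 45 mm above the table, where a mouth comes to rest; z runs up the peg (tip 70 mm from the foot), y level along the rail, x square to both (away from the robot and down). Three pegs 85 mm apart, +y to -y, on one fixed stand, left or right on the table.
- peg2: Drying peg, a round-ended wooden dowel 11 mm thick leaning 30 degrees from upright, away from the robot. Origin at its foot on the rail, 45 mm above the table, where a mouth comes to rest; z runs up the peg (tip 70 mm from the foot), y level along the rail, x square to both (away from the robot and down). Middle peg. The rail's face is 34 mm wide, square to the pegs.
- peg3: Drying peg, a round-ended wooden dowel 11 mm thick leaning 30 degrees from upright, away from the robot. Origin at its foot on the rail, 45 mm above the table, where a mouth comes to rest; z runs up the peg (tip 70 mm from the foot), y level along the rail, x square to both (away from the robot and down). The stand's plank: 30 mm before the feet to 100 beyond, 270 wide.
- slot1: Slot 1 (nearest the robot) of the fixed wooden rack. Origin on the rail tops, 24 mm above the table, midway between two rows of dowels; z runs up the slot, leaning 30 degrees from upright away from the robot; x square to the slot (away from the robot and down), y level across it. 18 mm clear between the rows. Each row: two dowels 70 mm long, 8 thick, 17 mm either side of the middle.
- slot2: Slot 2 of the fixed wooden rack. Origin on the rail tops, 24 mm above the table, midway between two rows of dowels; z runs up the slot, leaning 30 degrees from upright away from the robot; x square to the slot (away from the robot and down), y level across it. 18 mm clear between the rows. Slots are 30 mm apart, level. A palette standing on its short edge has its centre about 60 mm up z.
- slot3: Slot 3 of the fixed wooden rack. Origin on the rail tops, 24 mm above the table, midway between two rows of dowels; z runs up the slot, leaning 30 degrees from upright away from the robot; x square to the slot (away from the robot and down), y level across it. 18 mm clear between the rows. Two rails, 14 mm wide, 17 mm either side of the middle, run the rack's length.
- slot4: Slot 4 (farthest) of the fixed wooden rack. Origin on the rail tops, 24 mm above the table, midway between two rows of dowels; z runs up the slot, leaning 30 degrees from upright away from the robot; x square to the slot (away from the robot and down), y level across it. 18 mm clear between the rows. Rails end 33 mm before slot1, 43 mm beyond slot4; end bars 100 mm wide.
- spatula: Pale bamboo glue spatula, 140 x 22 x 5 mm, lying. Origin at its underside; x across it, y along it. A bystander, loose: not part of the job.
- glue_dish: Small white ceramic glue dish, 72 mm across, 32 mm high. Origin at the centre of its underside. A bystander, loose: not part of the job.
- hoop_a: Bentwood hoop lying on its edge, 124 mm across, 48 mm high, open. Origin at the centre of its underside. A bystander, loose: not part of the job.
- hoop_b: Bentwood hoop lying on its edge, 110 mm across, 42 mm high, open. Origin at the centre of its underside. A bystander, loose: not part of the job.
- clamp_a: Brown wooden split clamp, two sticks 190 x 17 x 18 mm side by side. Origin at the centre of its underside; x along it. A bystander, loose: not part of the job.
- clamp_b: Brown wooden split clamp, two sticks 190 x 17 x 18 mm side by side. Origin at the centre of its underside; x along it. A bystander, loose: not part of the job.
- glue_brush: Flat glue brush, 115 mm long, 14 mm high. Origin at its underside; handle along -x. A bystander, loose: not part of the job.
Mind the look-alikes: they are no part of the job. Leave any green or orange look-alike of the palette3 alone.

How it is judged:
By the outcome, as a careful person would: the job done as asked, in the order asked, and still so for the second after the job is handed in, with the robot touching nothing.
Of bottle1, bottle2, bottle3 only 2 to 3 are there at a start; the rules pass over those that are not, and their reading is None.
Of palette1, palette2, palette3, palette4 only 3 to 4 are there at a start; the rules pass over those that are not, and their reading is None.
At some moment in a run one of bottle1, bottle2, bottle3 may be knocked a few centimetres aside while the robot is not near it.
Once in a run the grip may slacken for a moment while it holds something.
It also fails if it takes over 210 s, if anything falls off the work surface, if the arm or the gripper's body presses on something with over 40 N, if the wrist force passes 120 N, or if a joint passes its speed limit or range.

## Robot

A 7-joint arm with a two-finger parallel gripper is mounted at the origin on the work surface. World frame = base frame: x ahead of the robot, y to its left, z up, the work surface at z = 0. Lengths are in m, angles in rad, forces in N, time in s.
With the tool pointing down it reaches from about 0.4 to 0.85 m from the base axis. Payload 10.4 kg.
Tool frame: the origin (TCP) lies midway between the tips of the shut fingers; the grasp point (between the pads) lies 19 mm behind it (manip.hold_point_z is the distance from the TCP to the grasp point, in m); z points along the fingers, y is the line along which they close (so a half turn about z gives the same grasp; the last joint's range is limited). The gripper opens to 85 mm and grips with 20 to 120 N. Pads are 22 mm wide; open, the fingers measure 114 mm over their backs; the gripper's body (76 mm by 85 mm) begins 54 mm behind the grasp point. The pads swing forward as they close: fully open they stand 13 mm farther back than shut.
Start: joints at [1.272, 0.332, -0.065, 1.46, 0.022, 1.35, -0.088], TCP at [0.17, -0.601, 0.231] pointing down, gripper open.
Joint ranges: [-2.6, 2.6], [-0.5, 2.12], [-1.47, 1.34], [0.16, 2.42], [-1.27, 4.41], [0.06, 2.06], [-2.6, 2.6]. Speed limits (rad/s): [2.22, 2.22, 2.79, 2.79, 3.14, 3.14, 3.14].

## Interface

Orientations are given as a unit quaternion [x, y, z, w].
In Python, from workcell import manip, eyes, job gives the robot as it stands.
- The arm moves only by the shell command python3 -m crank 'ROWS' [FORCE]. ROWS is JSON, a list that holds one entry, the list of rows, each a list of 7 numbers: the finger opening in cm, from 0 to 8.54, then the shift along the world's x, y, z in cm, then the turn, a rotation vector about the world's x, y, z in degrees. In form: [[[hand, x, y, z, ax, ay, az], ...]]. A call has 1 to 20 rows; each row shifts and turns the commanded pose from where the row before left it; what a row does not reach is not made up. A row lasts 1/8 s, in which the tool goes at most 62.5 mm and 10.7 degrees, less where a joint would pass 70% of its speed; a pose out of reach is approached as far as the arm can. A call with a gripper value outside its range is refused whole. The fingers move at their own pace and stop on an object; FORCE is the grip in N (left out, the last holds). Time passes only in rows, so rows that do not move let the fingers close. It gives the time, the measured TCP pose, the force, the opening and the grip force at its end, in the units of the state.
- manip.get_obs(): the state, without advancing time (a new reading comes with each control period).
- eyes.camera(name): name is "scene" or "top" or "wrist"; returns (picture, depth): 400x640x3 uint8, red, green, blue; 400x640 float32, m along the optical axis (not along the pixel's ray), 0 where there is no reading.
- eyes.camera_params(name): a dict with "fx", "fy", "cx", "cy" (pixels), "world_from_camera" (4x4, takes a point from camera to world coordinates); the wrist camera has in their place "hand_eye" (4x4, takes a point from camera to tool coordinates, whose origin is the TCP and whose axes are the flange's). Camera axes: x right, y down, z forward; pixel columns grow to the right and rows downward; lengths in m; the calibration is good to about 2 mm. The wrist camera is an equidistant fisheye: a pixel r from the principal point sees the ray r / f radians off the axis. A picture is of the moment at which its call begins: read the wrist's pose just before it. camera_params takes no time and is no camera call.
- job.hand_in(): hands the job in; it is judged then, once.
The state is a dict: "clock": time; "joint_pos": joint angles; "joint_velocities": joint speeds; "tau": joint torques, N m; "position": TCP position; "ee_rot": TCP orientation; "ft_force": force on the tool from outside, world axes, zero at the start; "torque": the same for the moment, N m; "grip_width": opening from 0.0 (shut) to 1.0 (fully open); "grasp_force": force on a finger pad.
Only numpy, scipy, OpenCV 4.12 (cv2) and the standard library are available. Lean on these libraries where they do the work, as an engineer would, in place of code of your own. Each camera call takes 0.05 s, during which the arm holds its last target. There are 200 camera calls.

## Working session

There is one attempt and no reset: what is moved stays moved. The work goes in short steps, Python scripts to look and compute and a shell command to move; the robot and the scene stay as the last step left them, time stands still between calls to the robot, and variables do not carry over. Pictures are saved under pics/ and viewed, at most 14 in all, crops included, and the job is handed in when it is done.

```bash
ls; mkdir -p pics; python3 - <<'E'
from workcell import manip, eyes, job
import cv2,numpy as np
print(manip.get_obs(), manip.hold_point_z)
for n in ["top","scene"]:
    p,d=eyes.camera(n); cv2.imwrite(f"pics/{n}0.png",p[:,:,::-1]); np.save(f"pics/{n}0.npy",d)
    print(n,eyes.camera_params(n))
print(eyes.camera_params("wrist"))
E
```

```text
pics
{'clock': 0.0, 'joint_pos': array([ 1.27238833,  0.33286739, -0.06471068,  1.46093677,  0.02158536,
        1.3498785 , -0.08852561]), 'joint_velocities': array([ 0.00049963, -0.00028215, -0.00013566, -0.00099067, -0.00023315,
       -0.00019082, -0.0005833 ]), 'tau': array([-7.93473737e-04, -6.25442076e+01,  4.85861942e-02, -3.91599941e+01,
        1.62525015e-02,  9.96464136e-03,  4.07384300e-05]), 'position': array([ 0.17010914, -0.60102339,  0.23052091]), 'ee_rot': array([ 9.90505914e-01,  1.37468349e-01, -1.18735097e-04, -6.87402668e-04]), 'ft_force': array([0.0785133 , 0.01495512, 0.44088992]), 'torque': array([-0.04245962, -0.00210783, -0.01742536]), 'grasp_force': 0.0, 'grip_width': 0.9999529863248602} 0.0187
top {'fx': 405.8872225396257, 'fy': 405.8872225396257, 'cx': 317.8250295699813, 'cy': 200.50103558066672, 'world_from_camera': array([[ 0.03046331, -0.97859315,  0.20353732,  0.26349291],
       [-0.99951688, -0.02856856,  0.01224146, -0.02061115],
       [-0.00616464, -0.2038119 , -0.97899066,  1.32156987],
       [ 0.        ,  0.        ,  0.        ,  1.        ]])}
scene {'fx': 416.1377603875262, 'fy': 416.1377603875262, 'cx': 319.49566016012557, 'cy': 192.1142286403434, 'world_from_camera': array([[ 0.4724123 ,  0.75987178, -0.44656634,  1.18686657],
       [ 0.88132428, -0.40168384,  0.24883249, -0.36608233],
       [ 0.0097023 , -0.51112129, -0.85945384,  1.35393928],
       [ 0.        ,  0.        ,  0.        ,  1.        ]])}
{'fx': 309.70691628693146, 'fy': 309.70691628693146, 'cx': 318.44907179792204, 'cy': 196.0235454184783, 'hand_eye': array([[ 3.75955117e-04, -9.55112986e-01, -2.96241527e-01,
         7.72976222e-02],
       [ 9.99999907e-01,  2.97152860e-04,  3.11031772e-04,
         2.27678777e-04],
       [-2.09041467e-04, -2.96241616e-01,  9.55113010e-01,
        -1.41507938e-01],
       [ 0.00000000e+00,  0.00000000e+00,  0.00000000e+00,
         1.00000000e+00]])}
```

```bash
python3 - <<'E'
import cv2
a=cv2.imread("pics/top0.png")
cv2.imwrite("pics/top0v.png",cv2.resize(a,(800,500),interpolation=cv2.INTER_CUBIC))
E
```

```text
(no output)
```

View pics/top0v.png

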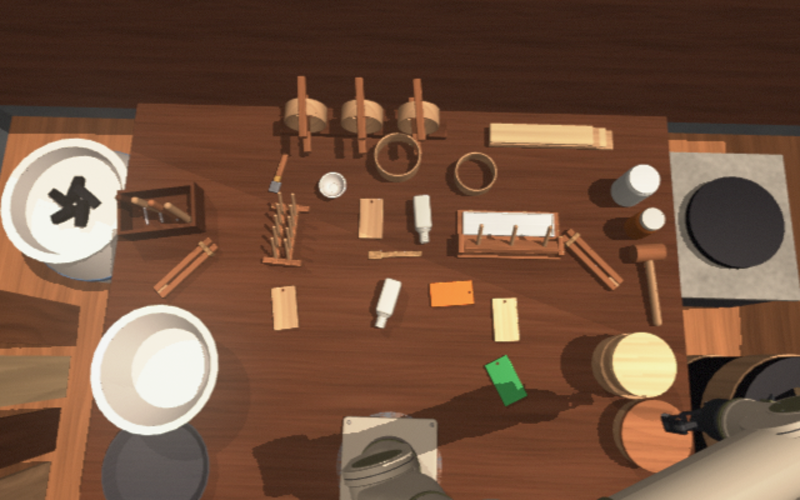

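View pics/scene0.png

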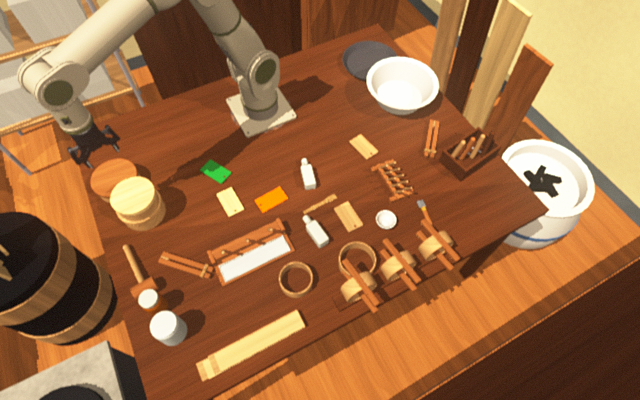

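```bash
cat > h.py <<'E'
from workcell import manip, eyes, job
import cv2, numpy as np
from scipy.spatial.transform import Rotation as R
def cam(name):
    o=manip.get_obs(); p,d=eyes.camera(name); c=eyes.camera_params(name)
    if name=="wrist":
        T=np.eye(4); T[:3,:3]=R.from_quat(o["ee_rot"]).as_matrix(); T[:3,3]=o["position"]; T=T@c["hand_eye"]
    else: T=c["world_from_camera"]
    return dict(name=name,p=p,d=d,T=T,f=c["fx"],cx=c["cx"],cy=c["cy"])
def rays(c,uv):
    uv=np.asarray(uv,float).reshape(-1,2); x=(uv-[c["cx"],c["cy"]])/c["f"]
    if c["name"]=="wrist":
        r=np.linalg.norm(x,axis=1,keepdims=True)+1e-12; x=np.hstack([x/r*np.sin(r),np.cos(r)])
    else: x=np.hstack([x,np.ones((len(x),1))])
    return x@c["T"][:3,:3].T
def plane(c,uv,z):
    r=rays(c,uv); o=c["T"][:3,3]; return o+r*((z-o[2])/r[:,2])[:,None]
def proj(c,P):
    q=(np.asarray(P,float).reshape(-1,3)-c["T"][:3,3])@c["T"][:3,:3]
    if c["name"]=="wrist":
        s=np.linalg.norm(q[:,:2],axis=1)+1e-12; return q[:,:2]/s[:,None]*np.arctan2(s,q[:,2])[:,None]*c["f"]+[c["cx"],c["cy"]]
    return q[:,:2]/q[:,2:]*c["f"]+[c["cx"],c["cy"]]
def cloud(c):
    h,w=c["d"].shape; v,u=np.mgrid[:h,:w]; r=rays(c,np.c_[u.ravel(),v.ravel()])
    zc=r@c["T"][:3,2]; P=c["T"][:3,3]+r*(c["d"].ravel()/zc)[:,None]
    return P.reshape(h,w,3)
def rect(c,seed,tol,z,box=45):
    """flood fill at seed; min-area rect on plane z, in mm"""
    m=np.zeros((402,642),np.uint8); im=cv2.GaussianBlur(c["p"],(3,3),0)
    cv2.floodFill(im.copy(),m,tuple(map(int,seed)),0,(tol,)*3,(tol,)*3,cv2.FLOODFILL_FIXED_RANGE|cv2.FLOODFILL_MASK_ONLY|(1<<8))
    m=m[1:-1,1:-1]; v,u=np.nonzero(m); q=plane(c,np.c_[u,v],z)[:,:2]*1000
    (a,s,t)=cv2.minAreaRect(q.astype(np.float32)); w=np.linalg.eigh(np.cov(q.T))
    ax=w[1][:,1]; return len(u),np.round(q.mean(0),1),np.round(a,1),np.round(s,1),round(t,1),"pca",round(np.degrees(np.arctan2(ax[1],ax[0])),1),np.round(np.sqrt(12*w[0][::-1]),1)
E
python3 - <<'E'
from h import *
c=cam("top"); P=cloud(c)
for n,s,z in [("pA",(297,174),.01),("pB",(228,246),.01),("pC",(405,256),.01),("green",(404,300),.01),("orange",(361,235),.01),("b1",(338,170),.042),("b2",(312,238),.042),("plank",(405,179),.01)]:
    print(n,np.round(P[s[1],s[0]]*1000,0),rect(c,s,45,z))
# ortho-crops of stand and rack + scene crops
p=c["p"][:,:,::-1]
a=cv2.resize(p[155:215,355:465],None,fx=7,fy=7,interpolation=cv2.INTER_CUBIC)
cv2.imwrite("pics/stand.png",a)
a=cv2.resize(p[145:220,195:265],None,fx=7,fy=7,interpolation=cv2.INTER_CUBIC)
cv2.imwrite("pics/rack.png",a)
E
```

```text
pA [625.  68.   7.] (541, array([623.8,  69.5]), array([625. ,  71.1]), array([104.,  60.]), 1.7, 'pca', np.float64(179.3), array([107.3,  58.7]))
pB [378. 281.   9.] (611, array([377.8, 283.6]), array([378.5, 284. ]), array([107.8,  59.7]), 8.8, 'pca', np.float64(-171.6), array([108.1,  59.4]))
pC [ 363. -289.   10.] (610, array([ 364.1, -286.5]), array([ 364.9, -286.5]), array([106.1,  58.4]), 3.4, 'pca', np.float64(-177.0), array([106.4,  58.6]))
green [ 225. -285.    5.] (403, array([ 232.6, -279.8]), array([ 222.6, -281. ]), array([86.3, 59.7]), 27.2, 'pca', np.float64(56.6), array([78.8, 53.5]))
orange [ 426. -148.    7.] (614, array([ 427.9, -147.5]), array([ 428.1, -147.5]), array([ 60.2, 107.6]), 5.8, 'pca', np.float64(95.8), array([107.2,  60.1]))
b1 [635. -68.  36.] (319, array([628.8, -67.9]), array([619.9, -68.4]), array([121.7,  35.5]), 5.6, 'pca', np.float64(-173.8), array([109.1,  33.4]))
b2 [408.  10.  42.] (301, array([411.5,  14.4]), array([411.6,  14.3]), array([36. , 84.1]), 73.7, 'pca', np.float64(164.5), array([83.5, 35.9]))
plank [ 617. -292.   12.] (1079, array([ 620., -294.]), array([ 619.8, -296.1]), array([ 58.6, 234.9]), 1.6, 'pca', np.float64(91.2), array([231.7,  56.8]))
```

View pics/stand.png

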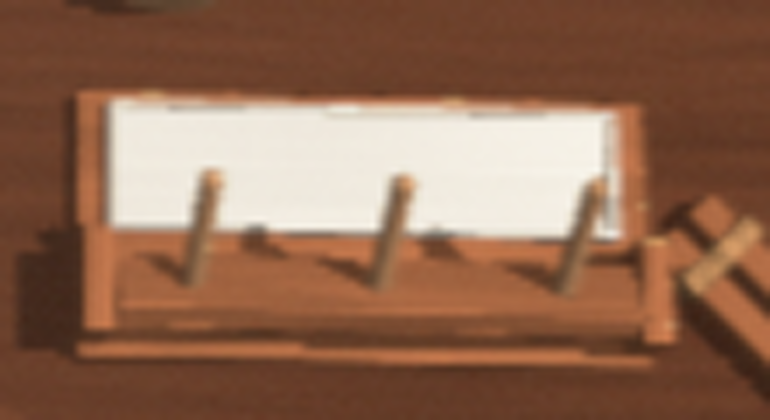

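View pics/rack.png

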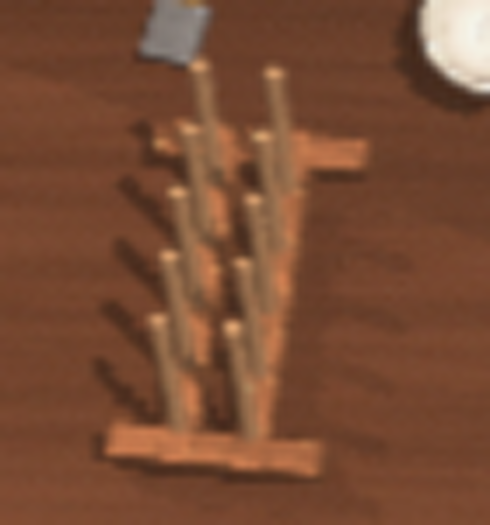

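```bash
python3 -m crank '[[[8.5,2,2,1.5,0,0,-1.6],[8.5,4,3.2,0.5,0,0,-1.6],[8.5,4,3.2,0,0,0,-1.6],[8.5,4,3.2,0,0,0,-1.6],[8.5,4,3.2,0,0,0,-1.6],[8.5,4,3.2,0,0,0,-1.6],[8.5,4,3.2,0,0,0,-1.6],[8.5,4,3.2,0,0,0,-1.6],[8.5,4,3.2,0,0,0,-1.6],[8.5,2,3.2,0,0,0,-1.4],[8.5,0,0,0,0,0,0],[8.5,0,0,0,0,0,0],[8.5,0,0,0,0,0,0],[8.5,0,0,0,0,0,0]]]'
python3 - <<'E'
from h import *
c=dict(cam("top"))
def f(uv,off,s=7): return (np.array(uv)+.5)/s-.5+off
T=plane(c,f([(212,178),(404,184),(596,188)],(355,155)),.103);F=plane(c,f([(194,284),(381,290),(568,293)],(355,155)),.045)
print("peg tips",T*1000,"feet",F*1000)
t=f([(201,66),(274,72),(190,130),(262,136),(178,192),(254,200),(168,258),(243,264),(157,320),(232,327)],(195,145))
print("rack tips",(plane(c,t,.083)*1000).round(1))
w=cam("wrist"); cv2.imwrite("pics/w1.png",w["p"][:,:,::-1]); np.savez("pics/w1.npz",**w); print(manip.get_obs()["position"])
E
```

```text
clock: 1.9
position: [0.5296, -0.2943, 0.2514]
ee_rot: [1.0, -0.001, -0.0, 0.0]
ft_force: [1.3, -0.3, -0.3]
grip_width: 0.994
grasp_force: 0.0
peg tips [[ 587.69815625 -210.84620194  103.        ]
 [ 587.40523941 -295.55974675  103.        ]
 [ 588.0248904  -380.15343875  103.        ]] feet [[ 552.55782081 -211.47887915   45.        ]
 [ 552.23036223 -297.25286944   45.        ]
 [ 553.31459587 -382.92064737   45.        ]]
rack tips [[664.  301.7  83. ]
 [662.1 268.1  83. ]
 [633.5 304.3  83. ]
 [631.6 271.4  83. ]
 [604.1 307.5  83. ]
 [601.4 272.8  83. ]
 [573.3 309.5  83. ]
 [571.5 275.5  83. ]
 [544.5 312.2  83. ]
 [542.3 278.3  83. ]]
[ 0.52989872 -0.2939483   0.25139063]
```

View pics/w1.png

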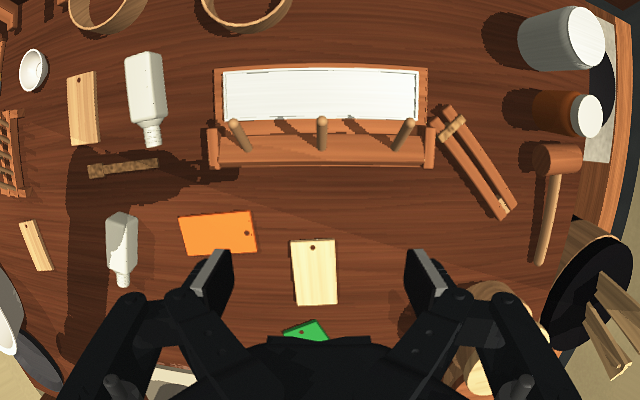

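```bash
python3 - <<'E'
from h import *
z=np.load("pics/w1.npz",allow_pickle=True); w={k:(z[k].item() if z[k].ndim==0 else z[k]) for k in z}
print((plane(w,[(236,122),(322,120),(409,122)],.103)*1000).round(1)); print((plane(w,[(249,150),(322,150),(398,150)],.045)*1000).round(1))
for n,s,h in [("pC",(315,280),.01),("pA",(85,115),.01),("b1",(145,80),.042),("plank",(300,95),.01)]: print(n,rect(w,s,45,h))
cv2.imwrite("pics/w1c.png",cv2.resize(w["p"][50:180,190:450,::-1],None,fx=3,fy=3,interpolation=cv2.INTER_CUBIC))
E
```

```text
[[ 590.9 -215.7  103. ]
 [ 591.  -297.4  103. ]
 [ 591.1 -380.6  103. ]]
[[ 554.7 -214.2   45. ]
 [ 553.7 -298.1   45. ]
 [ 554.8 -386.1   45. ]]
pC (2568, array([ 372.7, -288. ]), array([ 370.1, -288. ]), array([108.1,  59.4]), 3.3, 'pca', np.float64(-176.6), array([106.8,  59.4]))
pA (1842, array([627.1,  65.1]), array([627. ,  66.6]), array([108.5,  61.9]), 0.6, 'pca', np.float64(-179.1), array([107.2,  61.5]))
b1 (1622, array([641.2, -71.3]), array([641.4, -70.9]), array([84.8, 38.8]), 5.5, 'pca', np.float64(-174.5), array([84. , 38.5]))
plank (9441, array([ 620.2, -296.5]), array([ 619.9, -297.2]), array([ 62.6, 243.8]), 0.4, 'pca', np.float64(90.4), array([237.4,  61.5]))
```

View pics/w1c.png

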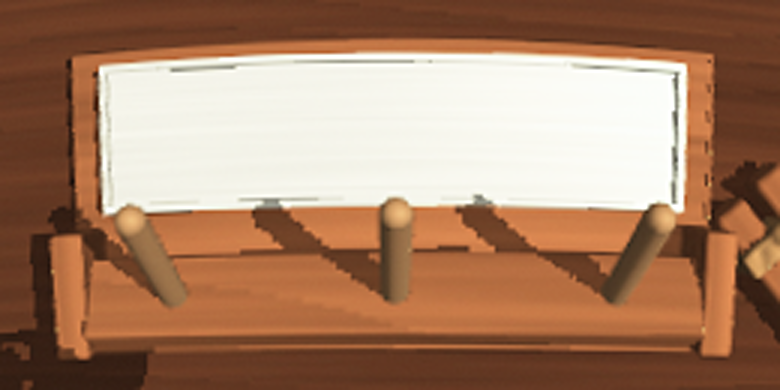

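```bash
python3 -m crank '[[[7.7,-3,0.2,-2,0,0,0.8],[7.7,-4,0.2,-4,0,0,0.8],[7.7,-4,0.2,-4,0,0,0.8],[7.7,-2.7,0.1,-4,0,0,1],[7.7,0,0,-4,0,0,0],[7.7,0,0,-3,0,0,0],[7.7,0,0,-1.5,0,0,0],[7.7,0,0,-1.5,0,0,0],[7.7,0,0,-1,0,0,0],[7.7,0,0,-0.4,0,0,0],[7.7,0,0,0,0,0,0],[7.7,0,0,0,0,0,0]]] ' 40 && python3 - <<'E'
from h import *
w=cam("wrist"); cv2.imwrite("pics/w2.png",w["p"][150:,150:490,::-1])
E
```

```text
clock: 3.5
position: [0.3936, -0.2866, -0.0022]
ee_rot: [1.0, 0.03, 0.0, 0.0]
ft_force: [-0.8, -0.7, 1.2]
grip_width: 0.902
grasp_force: 0.0
```

View pics/w2.png

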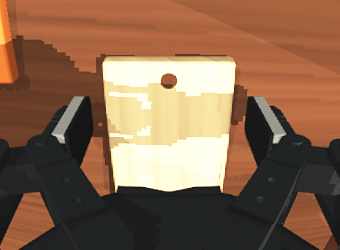

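```bash
python3 -m crank '[[[5,0,0,0,0,0,0],[5,0,0,0,0,0,0],[5,0,0,0,0,0,0],[5,0,0,0,0,0,0],[5,0,0,0,0,0,0],[5,0,0,0,0,0,0],[5,0,0,1,0,0,0],[5,0,0,3,0,0,0],[5,0,0,4,0,0,0],[5,0,0,4,0,0,0],[5,0,0,5,0,0,0],[5,0,0,5,0,0,0],[5,0,0,0,0,0,0]]]' 50
```

```text
clock: 5.18
position: [0.3949, -0.2873, 0.2218]
ee_rot: [1.0, 0.03, 0.003, 0.002]
ft_force: [0.0, 0.1, -1.6]
grip_width: 0.706
grasp_force: 58.1
```

```bash
python3 -m crank '[[[5,2,2.5,2,0,0,0],[5,2,4.5,2,0,0,0],[5,2,4.8,1,0,0,-0.8],[5,1,4.8,0,0,0,-0.8],[5,1,4.8,0,0,0,-0.8],[5,0.5,4.8,0,0,0,-0.8],[5,0,4.8,0,0,0,-0.8],[5,0,4.8,0,0,0,-0.8],[5,0,4.8,0,0,0,-0.8],[5,0,4.8,0,0,0,-0.8],[5,1,4.8,0,0,0,-0.8],[5,1,4.5,0,0,0,-0.7],[5,0,3,0,0,0,0],[5,0,0,0,0,0,0],[5,0,0,0,0,0,0]]]' && python3 - <<'E'
from h import *
w=cam("wrist"); np.savez("pics/w3.npz",**w)
cv2.imwrite("pics/w3.png",cv2.resize(w["p"][60:260,200:440,::-1],None,fx=3,fy=3,interpolation=cv2.INTER_CUBIC))
E
```

```text
clock: 7.05
position: [0.4982, 0.2897, 0.2668]
ee_rot: [0.999, -0.039, -0.0, 0.001]
ft_force: [1.0, 0.2, -0.2]
grip_width: 0.703
grasp_force: 58.1
```

View pics/w3.png

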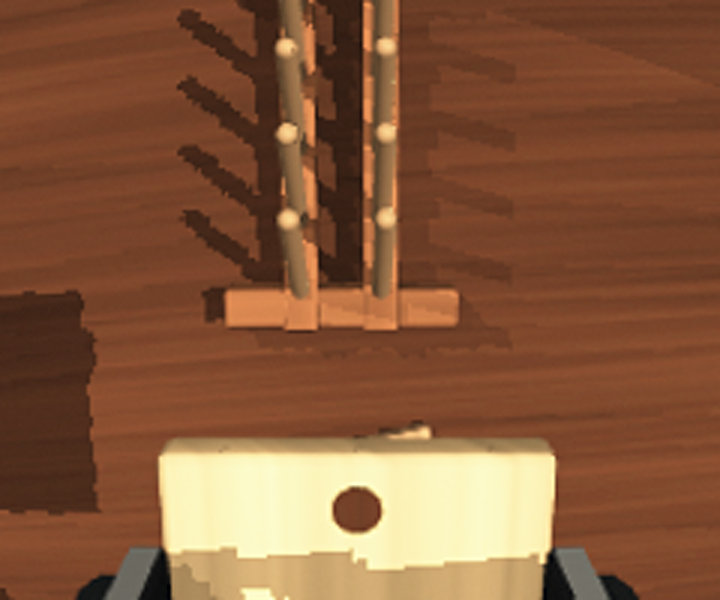

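```bash
python3 - <<'E'
from h import *
z=np.load("pics/w3.npz",allow_pickle=True); w={k:(z[k].item() if z[k].ndim==0 else z[k]) for k in z}
f=lambda a:(np.array(a)+.5)/3-.5+[200,60]
t=plane(w,f([(285,47),(386,47),(287,132),(386,132),(288,217),(386,217)]),.083)*1000; print(t.round(1), (t[::2]+t[1::2])/2)
print((plane(w,f([(226,290),(459,290),(226,326),(459,326)]),.024)*1000).round(1))
o=manip.get_obs(); print(o["position"],R.from_quat(o["ee_rot"]).as_matrix().round(3))
h=o["position"]+R.from_quat(o["ee_rot"]).as_matrix()@[0,0,-.003]
print("board far edge", (plane(w,f([(162,438),(552,438)]),h[2]+.005)*1000).round(1))
E
```

```text
[[606.2 305.9  83. ]
 [603.3 271.3  83. ]
 [576.4 307.7  83. ]
 [573.5 273.6  83. ]
 [546.5 310.   83. ]
 [543.8 275.8  83. ]] [[604.74184377 288.60563345  83.        ]
 [574.9431135  290.64801086  83.        ]
 [545.14926476 292.89844937  83.        ]]
[[512.9 343.7  24. ]
 [505.1 245.9  24. ]
 [497.5 345.4  24. ]
 [489.6 246.7  24. ]]
[0.49846612 0.28926872 0.26698229] [[ 0.997 -0.08  -0.   ]
 [-0.08  -0.997 -0.001]
 [-0.     0.001 -1.   ]]
board far edge [[531.7 317.4 275. ]
 [527.  257.5 275. ]]
```

```bash
python3 -m crank '[[[5,3,-0.1,1,-0.77,-9.97,0],[5,3.5,-0.1,0,-0.77,-9.97,0],[5,3.5,-0.1,0,-0.77,-9.97,0],[5,3.5,-0.1,0,-0.77,-9.97,0],[5,3.5,-0.2,0,-0.77,-9.97,0],[5,3,-0.2,-2,-0.77,-9.97,0],[5,1,-0.1,-3,0,0,0],[5,0,0,-4,0,0,0],[5,0,0,-1.6,0,0,0],[5,0,0,0,0,0,0],[5,0,0,0,0,0,0],[5,0,0,0,0,0,0]]]' && python3 - <<'E'
from h import *
o=manip.get_obs(); print(o["position"],R.from_quat(o["ee_rot"]).as_matrix().round(3),o["joint_pos"].round(2))
w=cam("wrist"); cv2.imwrite("pics/w4.png",w["p"][:,:,::-1]); np.savez("pics/w4.npz",**w)
E
```

```text
clock: 8.6
position: [0.6237, 0.2846, 0.1492]
ee_rot: [0.963, -0.035, 0.264, 0.027]
ft_force: [0.6, 0.1, -0.0]
grip_width: 0.702
grasp_force: 58.1
[0.62365815 0.28455587 0.14924933] [[ 0.858 -0.081  0.507]
 [-0.052 -0.996 -0.071]
 [ 0.511  0.034 -0.859]] [-1.03  0.28  0.4   1.85  0.43  0.7  -2.59]
```

View pics/w4.png

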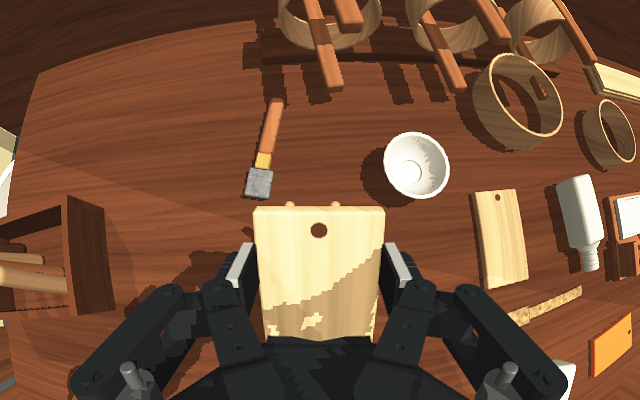

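```bash
cat > ik.py <<'E'
import numpy as np
from scipy.spatial.transform import Rotation as R
from scipy.optimize import least_squares
import itertools
lo=np.array([-2.6,-.5,-1.47,.16,-1.27,.06,-2.6]);hi=np.array([2.6,2.12,1.34,2.42,4.41,2.06,2.6])
def fk(q,p,s):
    # p: d1,L1,L2,L3, off7, a1,a2,a3 (x offsets)
    rz=lambda a:R.from_rotvec([0,0,a]); ry=lambda a:R.from_rotvec([0,a,0])
    r=rz(-q[0]); x=np.array([0,0,p[0]])+r.apply([p[5],0,0]); r=r*ry(q[1])*rz(s[0]*q[2]); x=x+r.apply([p[6],0,p[1]])
    r=r*ry(q[3])*rz(s[1]*q[4]); x=x+r.apply([p[7],0,p[2]]); r=r*ry(q[5]); x=x+r.apply([p[8],0,p[3]])
    return x,r*rz(s[2]*q[6]+p[4])
E
python3 - <<'E'
from ik import *
from workcell import manip
o=manip.get_obs()
D=[(np.array([1.27238833,.33286739,-.06471068,1.46093677,.02158536,1.3498785,-.08852561]),np.array([.17010914,-.60102339,.23052091]),R.from_quat([.990505914,.137468349,-.000118735,-.0006874])),(o["joint_pos"],o["position"],R.from_quat(o["ee_rot"]))]
for s in itertools.product([1,-1],repeat=3):
  b=None
  for off in [0,1.57,3.14,-1.57]:
    f=lambda p:np.concatenate([np.r_[fk(q,p,s)[0]-x,.3*(fk(q,p,s)[1]*r.inv()).as_rotvec()] for q,x,r in D]+[.02*p[5:]])
    k=least_squares(f,[.36,.42,.4,.3,off,0,0,0,0])
    if b is None or k.cost<b.cost:b=k
  print(s,b.cost,b.x.round(3))
E
```

```text
(1, 1, 1) 0.06911160962213009 [-1.704  1.066 -0.076 -0.651  1.095  0.073  0.061 -0.287 -0.156]
(1, 1, -1) 0.0443517545304989 [-1.704  1.066 -0.076 -0.651  1.527  0.073  0.061 -0.287 -0.156]
(1, -1, 1) 0.01756465196073916 [-1.837  2.917  0.327  0.203  1.37  -0.034 -0.153  0.477  0.363]
(1, -1, -1) 0.024383432495903003 [-1.837  2.917  0.327  0.203  1.823 -0.034 -0.153  0.477  0.363]
(-1, 1, 1) 0.0966871503502515 [-1.084  0.65   0.057 -0.11   0.782  0.1    0.031 -0.629 -0.087]
(-1, 1, -1) 0.023125245170028896 [-1.084  0.65   0.057 -0.11   1.233  0.1    0.031 -0.629 -0.087]
(-1, -1, 1) 0.0364735593865853 [-1.357  2.446  0.41   0.668  1.112  0.008 -0.205  0.034  0.38 ]
(-1, -1, -1) 3.8914120564249794e-05 [-1.357  2.446  0.41   0.668  1.571  0.008 -0.205  0.034  0.38 ]
```

```bash
cat > log.py <<'E'
from workcell import manip
import json
o=manip.get_obs(); open("data.jsonl","a").write(json.dumps([list(map(float,o[k])) for k in("joint_pos","position","ee_rot")])+"\n")
print(o["joint_pos"].round(2))
E
cat > data.jsonl <<'E'
[[1.27238833,0.33286739,-0.06471068,1.46093677,0.02158536,1.3498785,-0.08852561],[0.17010914,-0.60102339,0.23052091],[0.990505914,0.137468349,-0.000118735,-0.0006874]]
E
python3 log.py
python3 -m crank '[[[5,-2,0,3,0.8,10,0],[5,-4,0,4,0.8,10,0],[5,-4,0,3,0.8,10,0],[5,-2,0,2,0,0,0],[5,0,0,0,0,0,0],[5,0,0,0,0,0,0]]]'; python3 log.py
python3 -m crank '[[[5,-2,-3,3,0,0,0],[5,-2,-5,3,0,0,0],[5,-2,-6,0,0,0,0],[5,-2,-6,0,0,0,0],[5,-1,-6,0,0,0,0],[5,0,0,0,0,0,0],[5,0,0,0,0,0,0]]]'; python3 log.py
python3 - <<'E'
from ik import *
import json
D=[(np.array(a),np.array(b),R.from_quat(c)) for a,b,c in map(json.loads,open("data.jsonl"))]
s=(-1,-1,-1)
p0=np.array([.36,.42,.4,.3,1.571,0,0,0,0])
f=lambda p:np.concatenate([np.r_[fk(q,p,s)[0]-x,.3*(fk(q,p,s)[1]*r.inv()).as_rotvec()] for q,x,r in D]+[.003*(p-p0)])
k=least_squares(f,p0);print(k.cost,k.x.round(4)); np.save("kin.npy",k.x)
for q,x,r in D: e=fk(q,k.x,s); print(((e[0]-x)*1000).round(2),np.degrees((e[1]*r.inv()).as_rotvec()).round(2))
E
```

```text
[-1.03  0.28  0.4   1.85  0.43  0.7  -2.59]
clock: 9.4
position: [0.5032, 0.2846, 0.2673]
ee_rot: [0.999, -0.031, 0.005, 0.016]
ft_force: [-0.4, 0.2, -0.2]
grip_width: 0.703
grasp_force: 58.1
[-0.87  0.22  0.3   1.54 -0.03  1.4  -2.2 ]
clock: 10.28
position: [0.4134, 0.0266, 0.3274]
ee_rot: [0.999, -0.031, 0.005, 0.016]
ft_force: [0.8, 1.4, -0.6]
grip_width: 0.704
grasp_force: 58.1
[-0.73 -0.23  0.44  1.83  0.13  1.53 -1.94]
0.001444782771585071 [ 0.3208  0.4565  0.5623  0.393   1.5708 -0.1027 -0.0294  0.0133 -0.0613]
[49.65 16.09  1.31] [ 0. -0. -0.]
[ 0.5  -0.7   0.32] [ 0. -0. -0.]
[-8.6   9.23 -1.6 ] [ 0. -0. -0.]
[ 0.07 -0.59 -0.04] [ 0. -0. -0.]
```

```bash

python3 -m crank '[[[5,2,-3,0,0,-9,0],[5,3,-5,0,0,-9,0],[5,4,-5,0,0,-9,0],[5,4,-5,0,0,-9,0],[5,0,0,0,0,0,0],[5,0,0,0,0,0,0]]]' | sed -n 2,3p; python3 log.py
python3 -m crank '[[[5,3,0,-3,8,0,0],[5,3,0,-4,8,0,0],[5,3,3,-4,8,0,5],[5,0,3,0,0,0,5],[5,0,0,0,0,0,0],[5,0,0,0,0,0,0]]]'| sed -n 2,3p; python3 log.py
python3 -m crank '[[[5,-3,2,3,-8,9,0],[5,-5,4,4,-8,9,-5],[5,-5,4,3,-8,9,-5],[5,-2,4,0,0,9,0],[5,0,0,0,0,0,0],[5,0,0,0,0,0,0]]]'| sed -n 2,3p; python3 log.py
cat > fit.py <<'E'
from ik import *
import json
s=(-1,-1,-1)
def fk2(q,p):
    rz=lambda a:R.from_rotvec([0,0,a]); ry=lambda a:R.from_rotvec([0,a,0]); v=p[:15].reshape(5,3)
    x=v[0]; r=rz(-q[0])*ry(q[1]); x=x+r.apply(v[1]); r=r*rz(-q[2])*ry(q[3]); x=x+r.apply(v[2]); r=r*rz(-q[4])*ry(q[5]); x=x+r.apply(v[3])
    r=r*rz(-q[6]+np.pi/2); return x+r.apply(v[4]),r
def load(): return [(np.array(a),np.array(b),R.from_quat(c)) for a,b,c in map(json.loads,open("data.jsonl"))]
if __name__=="__main__":
    D=load(); p0=np.array([0,0,.34,0,0,.42,0,0,.4,0,0,.3,0,0,0.])
    f=lambda p:np.concatenate([fk2(q,p)[0]-x for q,x,r in D]+[.003*(p-p0)])
    k=least_squares(f,p0);print(k.cost,k.x.round(4).reshape(5,3)); np.save("kin.npy",k.x)
    for q,x,r in D: e=fk2(q,k.x); print(((e[0]-x)*1000).round(2),np.degrees((e[1]*r.inv()).as_rotvec()).round(2))
E
python3 fit.py
```

```text
position: [0.5417, -0.1497, 0.3276]
ee_rot: [0.949, -0.033, 0.312, 0.006]
[-0.61 -0.45  0.66  2.05  0.34  0.83 -1.7 ]
position: [0.6016, -0.0864, 0.2492]
ee_rot: [0.938, -0.014, 0.295, -0.182]
[-1.18 -0.48  1.31  2.02 -0.01  0.71 -1.36]
position: [0.4804, 0.0305, 0.3284]
ee_rot: [0.997, -0.058, 0.052, -0.013]
[-0.83 -0.17  0.6   1.77  0.1   1.41 -1.93]
7.904282733938238e-08 [[ 0.000e+00  0.000e+00  2.582e-01]
 [ 0.000e+00 -2.180e-02  4.486e-01]
 [-0.000e+00 -2.350e-02  4.900e-01]
 [-0.000e+00 -3.000e-04  3.215e-01]
 [-0.000e+00  0.000e+00  2.150e-02]]
[-0. -0.  0.] [ 0. -0.  0.]
[-0.  0.  0.] [0. 0. 0.]
[-0. -0.  0.] [ 0. -0.  0.]
[ 0. -0. -0.] [0. 0. 0.]
[ 0.  0. -0.] [0. 0. 0.]
[-0.  0.  0.] [ 0. -0.  0.]
[-0.  0. -0.] [ 0.  0. -0.]
```

```bash
cat > sim.py <<'E'
from fit import *
P=np.load("kin.npy")
def jac(q):
    x,r=fk2(q,P); J=np.zeros((6,7))
    for i in range(7):
        d=q.copy(); d[i]+=1e-6; y,t=fk2(d,P); J[:3,i]=(y-x)/1e-6; J[3:,i]=(t*r.inv()).as_rotvec()/1e-6
    return x,r,J
def follow(q,x,r,n=30,lam=1e-3,null=0,qn=None):
    q=q.copy()
    for _ in range(n):
        cx,cr,J=jac(q); e=np.r_[x-cx,(r*cr.inv()).as_rotvec()]
        Ji=J.T@np.linalg.inv(J@J.T+lam**2*np.eye(6)); dq=Ji@e
        if qn is not None: dq+=(np.eye(7)-Ji@J)@(null*(qn-q))
        q=np.clip(q+dq,lo,hi)
    return q,np.linalg.norm(x-fk2(q,P)[0])*1000,np.degrees(np.linalg.norm((r*fk2(q,P)[1].inv()).as_rotvec()))
def path(q,rows,**k):
    x,r=fk2(q,P); out=[]
    for w in rows:
        x=x+np.array(w[:3])/100; r=R.from_rotvec(np.radians(w[3:]))*r
        q,ex,er=follow(q,x,r,n=4,**k); out.append((q,ex,er))
    return out
E
python3 - <<'E'
from sim import *
D=load()
A=[[2,-3,0,0,-9,0],[3,-5,0,0,-9,0],[4,-5,0,0,-9,0],[4,-5,0,0,-9,0]]
B=[[3,0,-3,8,0,0],[3,0,-4,8,0,0],[3,3,-4,8,0,5],[0,3,0,0,0,5]]
C=[[-3,2,3,-8,9,0],[-5,4,4,-8,9,-5],[-5,4,3,-8,9,-5],[-2,4,0,0,9,0]]
for i,w in zip((3,4,5),(A,B,C)):
    print(D[i+1][0].round(2),path(D[i][0],w)[-1][0].round(2))
# existence
def tgt(o,s,n,yaw,flip,tilt):
    c,t=np.cos(np.radians(yaw)),np.sin(np.radians(yaw))
    u=np.array([.5*c,.5*t,.866]);nn=np.array([.866*c,.866*t,-.5]);x=o+s*u+n*nn
    r=R.from_matrix(np.c_[u,np.cross(nn,u),nn])
    if flip:r=r*R.from_rotvec([0,0,np.pi])
    return x,R.from_rotvec(np.radians(tilt)*np.array([-t,c,0]))*r
rng=np.random.default_rng(0)
T={"s4":((.6156,.2878,.024),-4.4,.084),"s4hi":((.6156,.2878,.024),-4.4,.174),"s2":((.5558,.2922,.024),-4.4,.084),"s2hi":((.5558,.2922,.024),-4.4,.174),"p1":((.5545,-.212,.045),0,.08),"p1hi":((.5545,-.212,.045),0,.16),"p3hi":((.5545,-.382,.045),0,.16)}
for n,(o,y,s) in T.items():
  for flip in (0,1):
   for tilt in (0,20,30):
    S=[]
    for _ in range(40):
        q,a,b=follow(rng.uniform(lo,hi),*tgt(np.array(o),s,.007,y,flip,tilt),n=60,lam=.03)
        if a<1 and b<1: S.append(q)
    if S: S=np.array(S); m=np.minimum(S-lo,hi-S).min(1); print(n,"flip",flip,"tilt",tilt,len(S),S[m.argmax()].round(2),m.max().round(2))
    else: print(n,flip,tilt,"none")
E
```

```text
[-0.61 -0.45  0.66  2.05  0.34  0.83 -1.7 ] [-0.64 -0.46  0.69  2.04  0.36  0.83 -1.71]
[-1.18 -0.48  1.31  2.02 -0.01  0.71 -1.36] [-1.37 -0.5   1.34  1.99 -0.07  0.69 -1.27]
[-0.83 -0.17  0.6   1.77  0.1   1.41 -1.93] [-0.79 -0.1   0.47  1.69  0.13  1.59 -2.05]
s4 flip 0 tilt 0 18 [-1.14  0.47  0.39  2.1   1.78  0.61  2.2 ] 0.32
s4 flip 0 tilt 20 12 [-1.62  0.79  1.24  1.95 -0.74  0.38 -1.75] 0.1
s4 flip 0 tilt 30 16 [-1.33  0.55  0.9   1.83 -0.2   0.53 -2.1 ] 0.44
s4 flip 1 tilt 0 33 [ 0.06  0.7  -0.98  2.04  2.02  1.16 -0.62] 0.38
s4 flip 1 tilt 20 23 [ 0.05  0.54 -0.88  1.87  1.39  0.85 -0.13] 0.55
s4 flip 1 tilt 30 22 [-0.03  0.51 -0.73  1.76  0.99  0.81  0.22] 0.66
s4hi flip 0 tilt 0 9 [-1.5   0.52  0.93  2.02  1.47  0.33  2.5 ] 0.1
s4hi flip 0 tilt 20 11 [-1.42  0.52  1.01  1.81 -0.03  0.46 -2.23] 0.33
s4hi flip 0 tilt 30 13 [-1.27  0.53  0.93  1.66 -0.21  0.69 -2.03] 0.41
s4hi flip 1 tilt 0 31 [ 0.07  0.54 -0.93  1.94  1.84  0.99 -0.46] 0.48
s4hi flip 1 tilt 20 28 [-0.04  0.43 -0.72  1.73  1.11  0.81  0.15] 0.69
s4hi flip 1 tilt 30 26 [-0.12  0.45 -0.58  1.6   0.77  0.87  0.
[... 1430 characters left out ...]
tilt 30 15 [ 1.13  0.29 -0.9   1.83  0.12  0.62 -1.34] 0.56
p1hi flip 1 tilt 0 9 [ 1.3   0.24 -0.9   2.2   4.15  0.3  -2.17] 0.22
p1hi flip 1 tilt 20 10 [ 0.93  0.17 -0.6   1.98 -0.39  0.39  2.26] 0.33
p1hi flip 1 tilt 30 16 [ 1.1   0.28 -0.86  1.83  0.1   0.62  1.82] 0.56
p3hi flip 0 tilt 0 17 [ 1.65  0.61 -1.09  1.92 -1.03  0.24  0.24] 0.18
p3hi flip 0 tilt 20 18 [ 0.78  0.32 -0.14  1.76 -0.69  0.59 -0.43] 0.53
p3hi flip 0 tilt 30 24 [ 0.57  0.36  0.05  1.64 -0.46  0.76 -0.69] 0.7
p3hi flip 1 tilt 0 9 [ 1.81  0.86 -1.36  1.92  0.43  0.17  2.11] 0.11
p3hi flip 1 tilt 20 16 [ 1.51  0.56 -1.09  1.73  0.18  0.53  2.09] 0.38
p3hi flip 1 tilt 30 11 [ 1.21  0.47 -0.77  1.6   0.07  0.73  2.1 ] 0.5
```

```bash
cat >> sim.py <<'E'
def tgt(o,s,n,yaw,flip,tilt=0):
    c,t=np.cos(np.radians(yaw)),np.sin(np.radians(yaw))
    u=np.array([.5*c,.5*t,.866]);nn=np.array([.866*c,.866*t,-.5]);x=np.array(o)+s*u+n*nn
    r=R.from_matrix(np.c_[u,np.cross(nn,u),nn])
    if flip:r=r*R.from_rotvec([0,0,np.pi])
    return x,R.from_rotvec(np.radians(tilt)*np.array([-t,c,0]))*r
def to(q,x,r,n):
    """straight n-row move from q to pose (x,r): prints row and end state"""
    x0,r0=fk2(q,P); d=(x-x0)*100; v=np.degrees((r*r0.inv()).as_rotvec())
    rows=[np.r_[d,v]/n]*n; o=path(q,rows,lam=.02)
    step=np.abs(np.diff([q]+[a[0] for a in o],axis=0)).max(0)
    m=min(np.minimum(a[0]-lo,hi-a[0]).min() for a in o)
    print(n,"rows total",d.round(2),v.round(1),"| per row",(d/n).round(2),(v/n).round(2),"\n   q",o[-1][0].round(2),"margin",m.round(2),"err",max(a[1] for a in o).round(1),max(a[2] for a in o).round(1),"maxstep",step.round(2))
    return o[-1][0]
def down(yaw,pitch=0):
    """tool down, tool x at azimuth yaw deg; then pitched about world axis yaw'd y by pitch (neg = pointing forward)"""
    return R.from_rotvec([0,0,np.radians(yaw)])*R.from_rotvec([np.pi,0,0])
def cur():
    from workcell import manip
    o=manip.get_obs(); return o["joint_pos"],o["position"],R.from_quat(o["ee_rot"])
E
python3 - <<'E'
from sim import *
q,x,r=cur(); print(x,r.as_matrix().round(3))
lim=.7*.125*np.array([2.22,2.22,2.79,2.79,3.14,3.14,3.14]); print(lim.round(2))
q1=to(q,np.array([.48,.1,.33]),down(85),9)
q2=to(q1,np.array([.48,.2,.33]),down(175.6),10)
S4=((.6156,.2878,.024),-4.4)
q3=to(q2,*tgt(S4[0],.174,.007,-4.4,1),12)
q4=to(q3,*tgt(S4[0],.084,.007,-4.4,1),6)
print("alt tilt first"); 
E
```

```text
[0.48042254 0.03047499 0.32835002] [[ 0.988 -0.114  0.106]
 [-0.117 -0.993  0.02 ]
 [ 0.103 -0.032 -0.994]]
[0.19 0.19 0.24 0.24 0.27 0.27 0.27]
9 rows total [-0.04  6.95  0.17] [-5.8  3.8 91.6] | per row [-0.    0.77  0.02] [-0.64  0.42 10.17] 
   q [-1.01 -0.04  0.69  1.67  0.03  1.5  -0.4 ] margin 0.34 err 0.0 0.0 maxstep [0.02 0.02 0.02 0.01 0.01 0.01 0.17]
10 rows total [-0. 10. -0.] [ 0.  -0.  90.6] | per row [-0.  1. -0.] [ 0.   -0.    9.06] 
   q [-1.09  0.05  0.64  1.6  -0.03  1.5   1.04] margin 0.46 err 0.0 0.0 maxstep [0.01 0.01 0.01 0.01 0.01 0.   0.15]
12 rows total [ 22.84   8.07 -15.88] [ -4.6 -59.8   0. ] | per row [ 1.9   0.67 -1.32] [-0.38 -4.99  0.  ] 
   q [-1.38  0.45  0.77  2.01  1.52  0.42 -0.64] margin 0.36 err 0.0 0.0 maxstep [0.06 0.12 0.07 0.05 0.26 0.11 0.33]
6 rows total [-4.49  0.35 -7.79] [-0.  0. -0.] | per row [-0.75  0.06 -1.3 ] [-0.  0. -0.] 
   q [-1.41  0.55  0.7   2.11  1.76  0.47 -1.03] margin 0.31 err 0.0 0.0 maxstep [0.01 0.02 0.02 0.02 0.05 0.01 0.07]
alt tilt first
```

```bash
python3 -m crank '[[[5,-0.3,0.6,0,-0.64,0.42,10.2],[5,-0.3,0.6,0,-0.64,0.42,10.2],[5,-0.3,0.6,0,-0.64,0.42,10.2],[5,-0.3,0.6,0,-0.64,0.42,10.2],[5,-0.3,0.6,0,-0.64,0.42,10.2],[5,-0.3,0.6,0,-0.64,0.42,10.2],[5,-0.3,0.6,0,-0.64,0.42,10.2],[5,-0.3,0.6,0,-0.64,0.42,10.2],[5,-0.3,0.6,0,-0.64,0.42,10.2],[5,-0.3,0.6,0,0,0,9.5],[5,-0.3,0.6,0,0,0,9.5],[5,-0.3,0.6,0,0,0,9.5],[5,-0.3,0.6,0,0,0,9.5],[5,-0.3,0.6,0,0,0,9.5],[5,-0.3,0.6,0,0,0,9.5],[5,-0.3,0.6,0,0,0,9.5],[5,-0.3,0.6,0,0,0,9.5],[5,-0.3,0.3,0,0,0,9.5],[5,-0.3,0.3,0,0,0,9.5],[5,0,0,0,0,0,0]]]'; python3 log.py; python3 - <<'E'
from sim import *
q,x,r=cur(); print(r.as_matrix().round(3)); to(q,np.array([.42,.14,.0]),down(180),8)
E
```

```text
clock: 15.02
position: [0.4232, 0.1387, 0.3287]
ee_rot: [-0.002, 1.0, -0.0, 0.0]
ft_force: [0.0, 0.5, -0.3]
grip_width: 0.706
grasp_force: 58.1
[-1.28 -0.21  0.75  1.77  0.15  1.53  1.02]
[[-1.    -0.004  0.001]
 [-0.004  1.    -0.   ]
 [-0.001 -0.    -1.   ]]
8 rows total [ -0.32   0.13 -32.87] [ 0.   0.  -0.2] | per row [-0.04  0.02 -4.11] [ 0.    0.01 -0.03] 
   q [-1.18  0.3   0.83  2.18 -0.32  0.78  1.43] margin 0.24 err 0.0 0.0 maxstep [0.06 0.11 0.05 0.08 0.12 0.1  0.1 ]
```

```bash
python3 -m crank '[[[5,0,0,-4,0,0,0],[5,0,0,-5,0,0,0],[5,0,0,-5,0,0,0],[5,0,0,-5,0,0,0],[5,0,0,-5,0,0,0],[5,0,0,-4,0,0,0],[5,0,0,-2.5,0,0,0],[5,0,0,-1.5,0,0,0],[5,0,0,-0.7,0,0,0],[5,0,0,-0.2,0,0,0],[5,0,0,0,0,0,0],[7.7,0,0,0,0,0,0],[7.7,0,0,0,0,0,0],[7.7,0,0,0,0,0,0],[7.7,0,0,1.5,0,0,0],[7.7,0,0,2.5,0,0,0],[7.7,2.5,0,0,0,0,0],[7.7,2.4,0,0,0,0,0],[7.7,0,0,0,0,0,0]]]'; python3 log.py; python3 - <<'E'
from h import *
c=cam("top"); b=manip.get_obs()["position"]; uv=proj(c,[[.42,.14,.01]])[0]; print(uv)
w=cam("wrist"); a=np.hstack([cv2.resize(c["p"][180:280,220:380],(640,400)),]); cv2.imwrite("pics/w5.png",np.vstack([a[:,:,::-1],cv2.resize(w["p"],(320,200))[:,:,::-1].repeat(1,0) if 0 else np.zeros((1,640,3),np.uint8)]))
E
```

```text
clock: 17.4
position: [0.4732, 0.1394, 0.0399]
ee_rot: [-0.003, 1.0, -0.001, 0.001]
ft_force: [-1.6, 0.3, 0.1]
grip_width: 0.902
grasp_force: 0.0
[-1.13  0.34  0.85  2.04 -0.32  0.9   1.48]
[272.34013859 234.24757356]
```

View pics/w5.png

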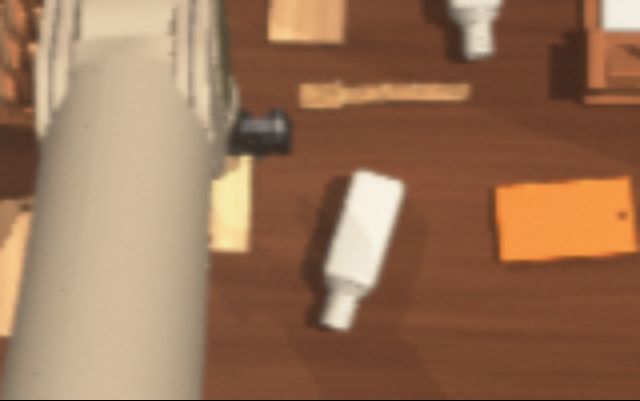

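```bash
python3 -m crank '[[[7.7,0,0,-2.5,0,0,0],[7.7,0,0,-1.2,0,0,0],[7.7,0,0,-0.5,0,0,0],[7.7,0,0,0,0,0,0],[5,0,0,0,0,0,0],[5,0,0,0,0,0,0],[5,0,0,0,0,0,0],[5,0,0,0,0,0,0],[5,0,0,0,0,0,0],[5,0,0,1,0,0,0],[5,0,0,4,0,0,0],[5,0,0,5,0,0,0],[5,0,0,5,0,0,0],[5,0,0,5,0,0,0],[5,0,0,4,0,0,0],[5,0,0,2,0,0,0],[5,0,0,0,0,0,0]]]' 60; python3 log.py; python3 - <<'E'
from sim import *
q,x,r=cur(); print(x,r.as_matrix().round(3)); o=(.6156,.2878,.024)
q2=to(q,np.array([.52,.25,.28]),down(175.6),6)
q3=to(q2,*tgt(o,.176,.007,-4.4,1),15)
q4=to(q3,*tgt(o,.088,.007,-4.4,1),8)
E
```

```text
clock: 19.62
position: [0.4727, 0.1398, 0.2593]
ee_rot: [-0.003, 1.0, 0.001, 0.001]
ft_force: [0.3, 0.5, -1.8]
grip_width: 0.697
grasp_force: 65.3
[-1.34 -0.03  0.96  1.8   0.02  1.35  1.2 ]
[0.47266669 0.13979765 0.25925682] [[-1.    -0.006  0.002]
 [-0.006  1.     0.001]
 [-0.002  0.001 -1.   ]]
6 rows total [ 4.73 11.02  2.07] [-0.1  0.1 -4.7] | per row [0.79 1.84 0.35] [-0.01  0.02 -0.79] 
   q [-1.3   0.28  0.95  1.56 -0.23  1.42  1.16] margin 0.37 err 0.0 0.0 maxstep [0.01 0.05 0.01 0.04 0.05 0.02 0.01]
15 rows total [ 18.94   3.06 -10.71] [ -4.6 -59.8   0. ] | per row [ 1.26  0.2  -0.71] [-0.31 -3.99  0.  ] 
   q [-1.71  0.81  1.28  2.02  0.33  0.06  0.29] margin 0.0 err 2.6 0.4 maxstep [0.04 0.14 0.04 0.04 0.06 0.1  0.07]
8 rows total [-4.33  0.58 -7.56] [ 0.2 -0.1  0.4] | per row [-0.54  0.07 -0.94] [ 0.02 -0.02  0.04] 
   q [-1.79  1.01  1.25  2.12  0.25  0.06  0.16] margin 0.0 err 38.2 6.4 maxstep [0.01 0.02 0.01 0.01 0.01 0.   0.02]
```

```bash
cat > search.py <<'E'
from sim import *
def mv(q,x,r,n=8):
    x0,r0=fk2(q,P); v=(r*r0.inv()).as_rotvec(); m=9
    for i in range(1,n+1):
        q,a,b=follow(q,x0+(x-x0)*i/n,R.from_rotvec(v*i/n)*r0,n=2,lam=.02)
        m=min(m,np.minimum(q-lo,hi-q).min())
        if a>3 or b>2: return q,-1
    return q,m
def search(q,goals,nw=2,N=150,seed=0,yaw0=175,box=((.42,-.15,.3),(.62,.3,.45)),ang=40,dyaw=80):
    rng=np.random.default_rng(seed); best=(-2,)
    for k in range(N):
        W=[];qq=q;m=9
        for _ in range(nw):
            t=(rng.uniform(*box).round(2),np.r_[rng.uniform(-ang,ang,2),rng.uniform(-dyaw,dyaw)].round())
            W.append(t); qq,a=mv(qq,t[0],R.from_rotvec(np.radians([*t[1][:2],0]))*down(yaw0+t[1][2])); m=min(m,a)
            if m<.05: break
        if m<.05: continue
        for g in goals:
            qq,a=mv(qq,*g); m=min(m,a)
            if m<best[0]: break
        if m>best[0]: best=(m,W,qq); print(k,m.round(3),W,qq.round(2),flush=True)
    return best
E
cat > s1.py <<'E'
from search import *
q,x,r=cur(); o=(.6156,.2878,.024)
import sys
G=[tgt(o,.176,.007,-4.4,1),tgt(o,.088,.007,-4.4,1)]
for nw in (1,2): print(nw); search(q,G,nw,N=130,seed=nw)
E
time timeout 560 python3 s1.py
```

```text
1
0 0.251 [(array([0.52, 0.28, 0.32]), array([ 36., -15., -12.]))] [-1.48  0.59  0.81  2.11  1.75  0.41 -1.05]
15 0.311 [(array([ 0.56, -0.07,  0.36]), array([-40., -19., -13.]))] [-1.45  0.57  0.76  2.11  1.75  0.44 -1.03]
2
11 0.135 [(array([0.62, 0.05, 0.35]), array([-36.,  -9., -21.])), (array([ 0.52, -0.15,  0.32]), array([-23.,  -5., -32.]))] [-1.63  0.72  0.99  2.12  1.77  0.27 -1.17]
27 0.268 [(array([0.43, 0.13, 0.37]), array([-21.,   2., -12.])), (array([0.55, 0.27, 0.35]), array([ 12., -22.,  70.]))] [-1.52  0.62  0.85  2.11  1.75  0.38 -1.07]
73 0.276 [(array([0.54, 0.29, 0.4 ]), array([  7., -11.,   2.])), (array([0.52, 0.15, 0.38]), array([-15., -25.,  78.]))] [-1.52  0.62  0.85  2.11  1.75  0.38 -1.07]
real	0m3.996s
user	0m4.555s
sys	0m0.044s
```

```bash
cat > s1.py <<'E'
from search import *
q,x,r=cur(); o=(.6156,.2878,.024)
G=[tgt(o,.176,.007,-4.4,1),tgt(o,.088,.007,-4.4,1)]
b=search(q,G,1,N=3000,seed=5,box=((.45,.1,.28),(.65,.3,.4)))
t=b[1][0]
q2=to(q,t[0],R.from_rotvec(np.radians([*t[1][:2],0]))*down(175+t[1][2]),8)
q3=to(q2,*G[0],18); to(q3,*G[1],8)
E
timeout 560 python3 s1.py
```

```text
0 0.215 [(array([0.61, 0.26, 0.34]), array([-17., -36., -19.]))] [-1.58  0.66  0.93  2.11  1.76  0.33 -1.11]
5 0.31 [(array([0.59, 0.1 , 0.34]), array([ -5., -24., -28.]))] [-1.47  0.58  0.79  2.11  1.75  0.42 -1.04]
14 0.314 [(array([0.55, 0.29, 0.32]), array([ -8., -40., -13.]))] [-1.36  0.53  0.66  2.11  1.76  0.49 -0.99]
18 0.316 [(array([0.62, 0.16, 0.33]), array([-35., -40., -49.]))] [-1.32  0.52  0.61  2.1   1.76  0.52 -0.98]
21 0.318 [(array([0.55, 0.24, 0.36]), array([-40., -37., -56.]))] [-1.29  0.5   0.57  2.1   1.76  0.54 -0.97]
439 0.319 [(array([0.51, 0.27, 0.39]), array([-30., -32., -66.]))] [-1.26  0.5   0.54  2.1   1.76  0.55 -0.96]
1293 0.32 [(array([0.54, 0.21, 0.34]), array([-31., -33., -71.]))] [-1.24  0.49  0.51  2.1   1.77  0.56 -0.95]
8 rows total [6.73 7.02 8.07] [ -4.2 -48.3 -72.1] | per row [0.84 0.88 1.01] [-0.53 -6.04 -9.01] 
   q [-1.35  0.1   0.49  1.74  0.76  1.41 -0.78] margin 0.32 err 0.0 0.0 maxstep [0.03 0.09 0.1  0.06 0.14 0.06 0.29]
18 rows total [ 16.94   7.06 -16.71] [-30.9  -2.7  57.8] | per row [ 0.94  0.39 -0.93] [-1.71 -0.15  3.21] 
   q [-1.2   0.39  0.55  2.    1.57  0.51 -0.62] margin 0.42 err 0.0 0.0 maxstep [0.01 0.03 0.01 0.02 0.09 0.05 0.04]
8 rows total [-4.39  0.34 -7.62] [ 0. -0.  0.] | per row [-0.55  0.04 -0.95] [ 0. -0.  0.] 
   q [-1.23  0.49  0.5   2.1   1.77  0.56 -0.95] margin 0.32 err 0.0 0.0 maxstep [0.01 0.01 0.01 0.01 0.03 0.01 0.04]
```

```bash
python3 -m crank '[[[5,0.67,0.7,0.8,-0.42,-4.83,-7.21],[5,0.67,0.7,0.8,-0.42,-4.83,-7.21],[5,0.67,0.7,0.8,-0.42,-4.83,-7.21],[5,0.67,0.7,0.8,-0.42,-4.83,-7.21],[5,0.67,0.7,0.8,-0.42,-4.83,-7.21],[5,0.67,0.7,0.8,-0.42,-4.83,-7.21],[5,0.67,0.7,0.8,-0.42,-4.83,-7.21],[5,0.67,0.7,0.8,-0.42,-4.83,-7.21],[5,0.67,0.7,0.8,-0.42,-4.83,-7.21],[5,0.67,0.7,0.8,-0.42,-4.83,-7.21],[5,0,0,0,0,0,0]]]'; python3 log.py; cat > s2.py <<'E'
from sim import *
q,x,r=cur(); o=(.6156,.2878,.024)
q3=to(q,*tgt(o,.176,.007,-4.4,1),16); to(q3,*tgt(o,.088,.007,-4.4,1),8)
E
python3 s2.py
```

```text
clock: 21.0
position: [0.5386, 0.2109, 0.3361]
ee_rot: [0.567, 0.729, -0.036, 0.382]
ft_force: [-0.5, 0.1, -1.2]
grip_width: 0.701
grasp_force: 65.3
[-1.35  0.1   0.49  1.75  0.75  1.41 -0.78]
16 rows total [ 17.08   6.96 -16.32] [-30.6  -2.9  57.8] | per row [ 1.07  0.44 -1.02] [-1.92 -0.18  3.61] 
   q [-1.21  0.39  0.56  2.    1.57  0.5  -0.62] margin 0.42 err 0.0 0.0 maxstep [0.02 0.03 0.01 0.02 0.1  0.06 0.04]
8 rows total [-4.39  0.34 -7.62] [ 0. -0.  0.] | per row [-0.55  0.04 -0.95] [ 0. -0.  0.] 
   q [-1.24  0.49  0.51  2.1   1.77  0.56 -0.95] margin 0.32 err 0.0 0.0 maxstep [0.01 0.01 0.01 0.01 0.03 0.01 0.04]
```

```bash
python3 -m crank '[[[5,1.07,0.44,-1,-1.92,-0.18,3.61],[5,1.07,0.44,-1,-1.92,-0.18,3.61],[5,1.07,0.44,-1,-1.92,-0.18,3.61],[5,1.07,0.44,-1,-1.92,-0.18,3.61],[5,1.07,0.44,-1,-1.92,-0.18,3.61],[5,1.07,0.44,-1,-1.92,-0.18,3.61],[5,1.07,0.44,-1,-1.92,-0.18,3.61],[5,1.07,0.44,-1,-1.92,-0.18,3.61],[5,1.07,0.44,-1,-1.92,-0.18,3.61],[5,1.07,0.44,-1,-1.92,-0.18,3.61],[5,1.07,0.44,-1,-1.92,-0.18,3.61],[5,1.07,0.44,-1,-1.92,-0.18,3.61],[5,1.07,0.44,-1,-1.92,-0.18,3.61],[5,1.07,0.44,-1,-1.92,-0.18,3.61],[5,1.07,0.44,-1,-1.92,-0.18,3.61],[5,1.07,0.44,-1.2,-1.92,-0.18,3.61],[5,0,0,0,0,0,0],[5,0,0,0,0,0,0]]]'; python3 log.py;python3 s2.py; python3 - <<'E'
from h import *
w=cam("wrist"); s=cam("scene"); np.savez("pics/w6.npz",**w)
uv=proj(s,[[.66,.28,.1]])[0].astype(int); print(uv)
k=s["p"][max(0,uv[1]-60):uv[1]+60,max(0,uv[0]-80):uv[0]+80]
cv2.imwrite("pics/w6.png",np.hstack([cv2.resize(w["p"][:,:],(480,300)),cv2.resize(k,(320,300))])[:,:,::-1])
E
```

```text
clock: 23.25
position: [0.7099, 0.2796, 0.1762]
ee_rot: [0.036, 0.866, -0.019, 0.499]
ft_force: [0.6, -0.2, -0.9]
grip_width: 0.698
grasp_force: 65.3
[-1.2   0.39  0.56  2.    1.55  0.5  -0.61]
16 rows total [-0.05  0.1  -0.33] [-0.2 -0.   0.2] | per row [-0.    0.01 -0.02] [-0.01 -0.    0.01] 
   q [-1.21  0.39  0.56  2.    1.57  0.5  -0.62] margin 0.42 err 0.0 0.0 maxstep [0. 0. 0. 0. 0. 0. 0.]
8 rows total [-4.39  0.34 -7.62] [ 0. -0.  0.] | per row [-0.55  0.04 -0.95] [ 0. -0.  0.] 
   q [-1.24  0.49  0.51  2.1   1.77  0.56 -0.95] margin 0.32 err 0.0 0.0 maxstep [0.01 0.01 0.01 0.01 0.03 0.01 0.04]
[406 186]
```

View pics/w6.png

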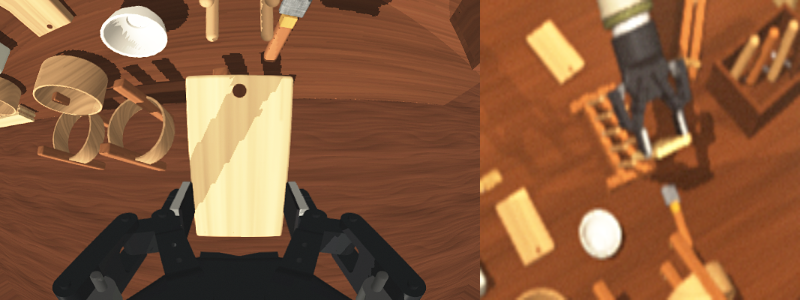

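```bash
python3 - <<'E'
from h import *
z=np.load("pics/w6.npz",allow_pickle=True); w={k:(z[k].item() if z[k].ndim==0 else z[k]) for k in z}
c,s=np.cos(np.radians(-4.4)),np.sin(np.radians(-4.4)); lat=np.array([-s,c,0])
u=np.array([.5*c,.5*s,.866]); n=np.array([.866*c,.866*s,-.5]); o=np.array([.6156,.2878,.024])
row5=o+.015*np.array([c,s,0])
print("pred tips",proj(w,[row5+.07*u+.017*lat,row5+.07*u-.017*lat]))
T=manip.get_obs()["position"]; 
for off in(76,81,86): print(off,proj(w,[T-off/1e3*u-.012*n+.031*lat,T-off/1e3*u-.012*n-.031*lat]).round(1))
print("bot s,n of board centreline bottom", (T-.081*u-.007*n-o)@np.c_[u,lat,n])
g=w["p"].astype(int); print(g[85:125:2,320].tolist())
cv2.imwrite("pics/w6c.png",cv2.resize(w["p"][0:120,220:420,::-1],None,fx=4,fy=4))
E
```

```text
pred tips [[354.99288159  49.8559075 ]
 [282.48166156  50.1496136 ]]
76 [[393.  104.3]
 [244.4 105. ]]
81 [[393.2  92.5]
 [244.1  93.2]]
86 [[393.4  80.8]
 [243.8  81.4]]
bot s,n of board centreline bottom [ 0.09831124 -0.00013474 -0.00125754]
[[62, 38, 27], [63, 38, 26], [63, 38, 26], [62, 38, 25], [61, 39, 26], [59, 36, 25], [65, 38, 25], [118, 90, 59], [235, 202, 138], [234, 201, 139], [235, 204, 142], [235, 204, 143], [235, 203, 142], [214, 171, 117], [77, 44, 31], [81, 47, 32], [81, 47, 32], [80, 47, 33], [80, 48, 32], [80, 48, 33]]
```

View pics/w6c.png

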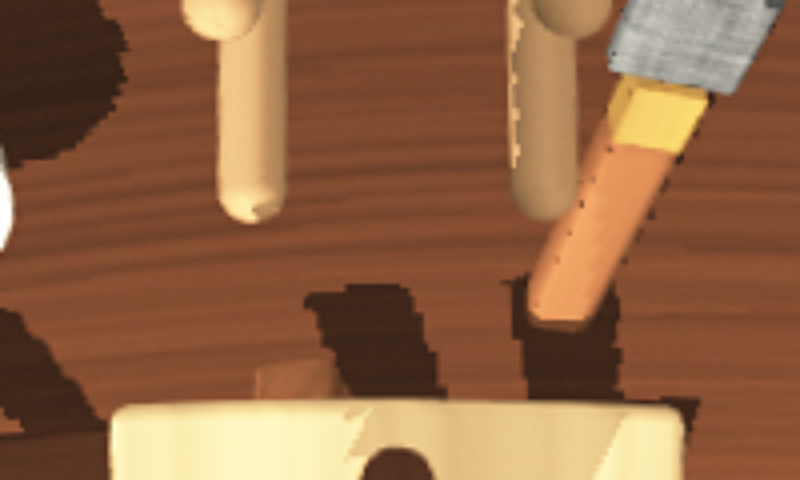

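```bash
python3 -m crank '[[[5,-0.3,0.04,-0.6,0,0,0],[5,-0.5,0.04,-0.9,0,0,0],[5,-0.5,0.04,-0.9,0,0,0],[5,-0.5,0.04,-0.9,0,0,0],[5,-0.5,0.04,-0.9,0,0,0],[5,-0.5,0.04,-0.9,0,0,0],[5,0,0,0,0,0,0]]]'; python3 -m crank '[[[5,-0.5,0.03,-0.85,0,0,0],[5,-0.5,0.03,-0.85,0,0,0],[5,-0.4,0.03,-0.7,0,0,0],[5,-0.2,0.02,-0.35,0,0,0],[5,0,0,0,0,0,0],[5,0,0,0,0,0,0]]]'; python3 s2.py
```

```text
clock: 24.22
position: [0.6814, 0.2829, 0.1238]
ee_rot: [0.034, 0.866, -0.019, 0.499]
ft_force: [0.6, 0.3, -0.2]
grip_width: 0.696
grasp_force: 65.3
clock: 24.98
position: [0.6664, 0.2836, 0.0976]
ee_rot: [0.035, 0.865, -0.018, 0.5]
ft_force: [0.1, 0.1, -0.8]
grip_width: 0.702
grasp_force: 65.3
16 rows total [ 4.3  -0.3   7.53] [-0.2  0.   0.1] | per row [ 0.27 -0.02  0.47] [-0.01  0.    0.01] 
   q [-1.21  0.39  0.56  2.    1.56  0.5  -0.62] margin 0.33 err 0.0 0.0 maxstep [0.   0.01 0.   0.01 0.01 0.   0.02]
8 rows total [-4.39  0.34 -7.62] [-0.  0. -0.] | per row [-0.55  0.04 -0.95] [-0.  0. -0.] 
   q [-1.24  0.49  0.51  2.1   1.77  0.56 -0.95] margin 0.32 err 0.0 0.0 maxstep [0.01 0.01 0.01 0.01 0.03 0.01 0.04]
```

```bash
python3 -m crank '[[[5,-0.15,0.01,-0.26,0,0,0],[5,-0.15,0.01,-0.26,0,0,0],[5,0,0,0,0,0,0],[8,0,0,0,0,0,0],[8,0,0,0,0,0,0],[8,0,0,0,0,0,0],[8,-0.9,0.06,0.5,0,0,0],[8,-1.7,0.13,1,0,0,0],[8,-2.6,0.2,1.5,0,0,0],[8,-2.6,0.2,1.5,0,0,0],[8,-2.6,0.2,2.5,0,0,0],[8,-1,0,4,0,0,0],[8,0,0,4,0,0,0],[8,0,0,0,0,0,0]]]'; python3 log.py; python3 - <<'E'
from h import *
w=cam("wrist"); t=cam("top"); 
cv2.imwrite("pics/w7.png",np.hstack([cv2.resize(w["p"],(480,300)),cv2.resize(t["p"][135:235,180:288],(324,300))])[:,:800,::-1])
E
```

```text
clock: 26.72
position: [0.5492, 0.2927, 0.2451]
ee_rot: [0.036, 0.865, -0.016, 0.5]
ft_force: [0.4, 0.8, -0.1]
grip_width: 0.937
grasp_force: 0.0
[-1.46 -0.01  0.46  2.21  1.37  0.89 -0.44]
```

View pics/w7.png

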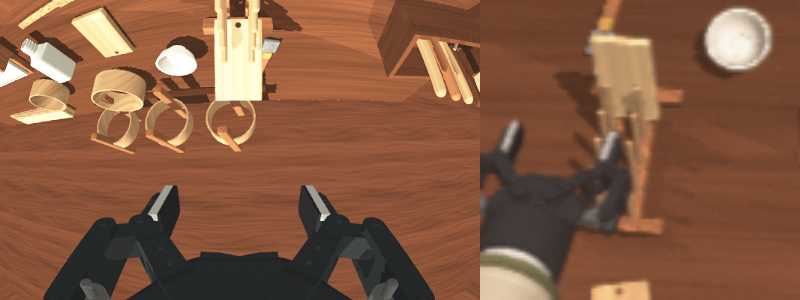

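```bash
cat > s3.py <<'E'
from search import *
q,x,r=cur(); print(x)
o3=(.5858,.2901,.024)
qa=to(q,np.array([.406,.288,.2]),down(188.5),14)
qb=to(qa,np.array([.406,.288,-.002]),down(188.5),10)
qc=to(qb,np.array([.406,.288,.27]),down(188.5),10)
qd=to(qc,*tgt(o3,.18,.007,-4.4,1),18); qd=to(qd,*tgt(o3,.086,.007,-4.4,1),8)
E
python3 s3.py
```

```text
[0.54869616 0.29172237 0.24193249]
14 rows total [-14.27  -0.37  -4.19] [-2.3 60.  11.9] | per row [-1.02 -0.03 -0.3 ] [-0.16  4.29  0.85] 
   q [-1.45  0.06  0.78  1.87 -0.05  1.23  1.06] margin 0.22 err 0.0 0.0 maxstep [0.02 0.04 0.03 0.03 0.11 0.05 0.13]
10 rows total [  0.    0.  -20.2] [-0.  0.  0.] | per row [ 0.    0.   -2.02] [-0.  0.  0.] 
   q [-1.31  0.4   0.69  2.04 -0.34  0.81  1.3 ] margin 0.38 err 0.0 0.0 maxstep [0.02 0.04 0.02 0.03 0.04 0.04 0.03]
10 rows total [ 0.   0.  27.2] [0. 0. 0.] | per row [0.   0.   2.72] [0. 0. 0.] 
   q [-1.48 -0.    0.79  1.76  0.    1.38  1.02] margin 0.39 err 0.0 0.0 maxstep [0.03 0.05 0.03 0.04 0.05 0.06 0.04]
18 rows total [27.56 -0.53 -9.36] [  2.2 -60.1 -11.7] | per row [ 1.53 -0.03 -0.52] [ 0.12 -3.34 -0.65] 
   q [-1.59  0.47  0.97  2.07  1.45  0.37 -0.63] margin 0.31 err 0.0 0.0 maxstep [0.03 0.1  0.05 0.02 0.15 0.06 0.22]
8 rows total [-4.69  0.36 -8.14] [ 0. -0.  0.] | per row [-0.59  0.05 -1.02] [ 0. -0.  0.] 
   q [-1.62  0.6   0.89  2.17  1.71  0.4  -1.07] margin 0.25 err 0.0 0.0 maxstep [0.01 0.02 0.02 0.02 0.04 0.01 0.06]
```

```bash
python3 -m crank '[[[8.5,-1,0,-0.2,-0.16,4.29,0.85],[8.5,-1.02,-0.03,-0.3,-0.16,4.29,0.85],[8.5,-1.02,-0.03,-0.3,-0.16,4.29,0.85],[8.5,-1.02,-0.03,-0.3,-0.16,4.29,0.85],[8.5,-1.02,-0.03,-0.3,-0.16,4.29,0.85],[8.5,-1.02,-0.03,-0.3,-0.16,4.29,0.85],[8.5,-1.02,-0.03,-0.3,-0.16,4.29,0.85],[8.5,-1.02,-0.03,-0.3,-0.16,4.29,0.85],[8.5,-1.02,-0.03,-0.3,-0.16,4.29,0.85],[8.5,-1.02,-0.03,-0.3,-0.16,4.29,0.85],[8.5,-1.02,-0.03,-0.3,-0.16,4.29,0.85],[8.5,-1.02,-0.03,-0.3,-0.16,4.29,0.85],[8.5,-1.02,-0.03,-0.3,-0.16,4.29,0.85],[8.5,-1.02,-0.03,-0.3,-0.16,4.29,0.85],[8.5,0,0,0,0,0,0],[8.5,0,0,0,0,0,0]]]'; python3 log.py; python3 - <<'E'
from h import *
w=cam("wrist"); np.savez("pics/w8.npz",**w); cv2.imwrite("pics/w8.png",w["p"][:,:,::-1])
uv=proj(w,[[.36,.28,.01],[.381,.284,.01]]); print(uv); 
for a in uv:
    for tol in(30,45): print(rect(w,a,tol,.01))
E
```

```text
clock: 28.82
position: [0.4065, 0.2875, 0.2004]
ee_rot: [-0.074, 0.997, -0.001, 0.0]
ft_force: [-0.5, -0.1, -0.4]
grip_width: 0.998
grasp_force: 0.0
[-1.44  0.06  0.77  1.87 -0.04  1.23  1.06]
[[318.32909877 127.71792081]
 [319.1304522  147.39092378]]
(5178, array([378.9, 282.5]), array([380.8, 282.8]), array([106.7,  58.5]), 9.3, 'pca', np.float64(-171.0), array([105.6,  58.7]))
(5277, array([379.2, 282.6]), array([380.9, 282.4]), array([107.4,  59.5]), 9.4, 'pca', np.float64(-170.5), array([106. ,  59.6]))
(5232, array([379.1, 282.7]), array([380.7, 282.8]), array([106.8,  58.9]), 9.2, 'pca', np.float64(-170.4), array([105.7,  59.2]))
(5303, array([379.2, 282.4]), array([380.8, 282.4]), array([107.5,  59.5]), 9.4, 'pca', np.float64(-170.6), array([106.1,  59.8]))
```

```bash
python3 -m crank '[[[7.7,0,-0.1,-3,0,0,0.6],[7.7,0,0,-4,0,0,0],[7.7,0,0,-4,0,0,0],[7.7,0,0,-4,0,0,0],[7.7,0,0,-2.5,0,0,0],[7.7,0,0,-1.5,0,0,0],[7.7,0,0,-0.9,0,0,0],[7.7,0,0,-0.4,0,0,0],[7.7,0,0,0,0,0,0],[7.7,0,0,0,0,0,0]]]'; python3 -m crank '[[[5,0,0,0,0,0,0],[5,0,0,0,0,0,0],[5,0,0,0,0,0,0],[5,0,0,0,0,0,0],[5,0,0,0,0,0,0],[5,0,0,1,0,0,0],[5,0,0,3,0,0,0],[5,0,0,4,0,0,0],[5,0,0,5,0,0,0],[5,0,0,5,0,0,0],[5,0,0,5,0,0,0],[5,0,0,4,0,0,0],[5,0,0,0,0,0,0],[5,0,0,0,0,0,0]]]'; python3 log.py; python3 - <<'E'
from search import *
q,x,r=cur(); o3=(.5858,.2901,.024)
qd=to(q,*tgt(o3,.18,.007,-4.4,1),20); qd=to(qd,*tgt(o3,.086,.007,-4.4,1),8)
E
```

```text
clock: 30.12
position: [0.4069, 0.2872, -0.0013]
ee_rot: [-0.079, 0.997, 0.0, 0.0]
ft_force: [-0.1, -0.5, 0.6]
grip_width: 0.903
grasp_force: 0.0
clock: 31.88
position: [0.4063, 0.2865, 0.2676]
ee_rot: [-0.079, 0.997, -0.0, -0.0]
ft_force: [-0.4, -0.5, -1.0]
grip_width: 0.703
grasp_force: 65.4
[-1.5  -0.    0.8   1.77  0.    1.37  1.04]
20 rows total [27.52 -0.38 -9.13] [  2.5 -60.1 -12.2] | per row [ 1.38 -0.02 -0.46] [ 0.12 -3.01 -0.61] 
   q [-1.6   0.49  0.99  2.07  1.44  0.36 -0.62] margin 0.3 err 0.0 0.0 maxstep [0.02 0.09 0.05 0.02 0.13 0.06 0.2 ]
8 rows total [-4.69  0.36 -8.14] [ 0. -0.  0.] | per row [-0.59  0.05 -1.02] [ 0. -0.  0.] 
   q [-1.63  0.62  0.91  2.17  1.71  0.39 -1.08] margin 0.25 err 0.0 0.0 maxstep [0.01 0.02 0.02 0.02 0.04 0.01 0.06]
```

```bash
python3 -m crank '[[[5,1.38,-0.02,-0.46,0.12,-3.01,-0.61],[5,1.38,-0.02,-0.46,0.12,-3.01,-0.61],[5,1.38,-0.02,-0.46,0.12,-3.01,-0.61],[5,1.38,-0.02,-0.46,0.12,-3.01,-0.61],[5,1.38,-0.02,-0.46,0.12,-3.01,-0.61],[5,1.38,-0.02,-0.46,0.12,-3.01,-0.61],[5,1.38,-0.02,-0.46,0.12,-3.01,-0.61],[5,1.38,-0.02,-0.46,0.12,-3.01,-0.61],[5,1.38,-0.02,-0.46,0.12,-3.01,-0.61],[5,1.38,-0.02,-0.46,0.12,-3.01,-0.61],[5,1.38,-0.02,-0.46,0.12,-3.01,-0.61],[5,1.38,-0.02,-0.46,0.12,-3.01,-0.61],[5,1.38,-0.02,-0.46,0.12,-3.01,-0.61],[5,1.38,-0.02,-0.46,0.12,-3.01,-0.61],[5,1.38,-0.02,-0.46,0.12,-3.01,-0.61],[5,1.38,-0.02,-0.46,0.12,-3.01,-0.61],[5,1.38,-0.02,-0.46,0.12,-3.01,-0.61],[5,1.38,-0.02,-0.46,0.12,-3.01,-0.61],[5,1.38,-0.02,-0.46,0.12,-3.01,-0.61],[5,1.38,-0.02,-0.46,0.12,-3.01,-0.61]]]'; python3 -m crank '[[[5,0,0,0,0,0,0],[5,0,0,0,0,0,0]]]'; cat > s4.py <<'E'
# usage: s4.py slot -- target check, board edge check by wrist depth
import sys
from sim import *; from h import cam,proj,cloud,cv2
k=int(sys.argv[1]); o=np.array([.6156,.2878,.024])+(k-4)*.0299*np.array([np.cos(np.radians(-4.4)),np.sin(np.radians(-4.4)),0])
q,x,r=cur()
for s in (.18,.086): print(s); q=to(q,*tgt(o,s,.0075,-4.4,1),8)
c,s=np.cos(np.radians(-4.4)),np.sin(np.radians(-4.4)); lat=np.array([-s,c,0]);u=np.array([.5*c,.5*s,.866]); n=np.array([.866*c,.866*s,-.5])
w=cam("wrist"); C=(cloud(w)-o)@np.c_[u,lat,n]*1000; x0=(x-o)@np.c_[u,lat,n]*1000; print("tcp s,lat,n",x0.round(1))
m=(abs(C[...,2]-x0[2]+12)<6)&(abs(C[...,1]-x0[1])<28)&(C[...,0]<x0[0]-15)&(C[...,0]>x0[0]-110)&(w["d"]>0)
if m.any(): 
    b=C[m]; A=np.c_[b[:,:2]-b[:,:2].mean(0),np.ones(len(b))]; f=np.linalg.lstsq(A,b[:,2],rcond=None)[0]; lo_=np.percentile(b[:,0],1)
    print("front face pts",len(b),"s range",np.percentile(b[:,0],[1,99]).round(1),"lat",np.percentile(b[:,1],[1,99]).round(1),"n mean",b[:,2].mean().round(1),"slopes",f[:2].round(3))
E
python3 s4.py 3
```

```text
clock: 34.38
position: [0.6822, 0.2821, 0.1745]
ee_rot: [0.033, 0.865, -0.02, 0.5]
ft_force: [-0.0, 0.1, -1.2]
grip_width: 0.701
grasp_force: 65.4
clock: 34.62
position: [0.6822, 0.2823, 0.1758]
ee_rot: [0.033, 0.865, -0.02, 0.5]
ft_force: [1.1, 0.1, -0.2]
grip_width: 0.702
grasp_force: 65.4
0.18
8 rows total [-0.02  0.04  0.04] [0.2 0.  0. ] | per row [-0.  0.  0.] [0.02 0.   0.  ] 
   q [-1.61  0.49  1.    2.07  1.43  0.35 -0.63] margin 0.29 err 0.0 0.0 maxstep [0. 0. 0. 0. 0. 0. 0.]
0.086
8 rows total [-4.69  0.36 -8.14] [ 0. -0.  0.] | per row [-0.59  0.05 -1.02] [ 0. -0.  0.] 
   q [-1.64  0.62  0.92  2.17  1.71  0.38 -1.09] margin 0.25 err 0.0 0.0 maxstep [0.01 0.02 0.02 0.02 0.04 0.01 0.06]
tcp s,lat,n [179.8  -0.4   7.9]
front face pts 18940 s range [ 97.5 163.9] lat [-27.8  27. ] n mean -1.1 slopes [-0.003  0.002]
```

```bash
python3 -m crank '[[[5,-0.47,0.05,-0.5,0,0,0],[5,-0.5,0.04,-0.9,0,0,0],[5,-0.5,0.04,-0.9,0,0,0],[5,-0.5,0.04,-0.9,0,0,0],[5,-0.5,0.04,-0.9,0,0,0],[5,-0.5,0.04,-0.9,0,0,0],[5,-0.5,0.04,-0.85,0,0,0],[5,-0.5,0.03,-0.85,0,0,0],[5,-0.4,0.03,-0.7,0,0,0],[5,-0.2,0.02,-0.35,0,0,0],[5,0,0,0,0,0,0],[5,0,0,0,0,0,0]]]'; python3 s4.py 3|tail -2
```

```text
clock: 36.17
position: [0.6371, 0.2865, 0.0989]
ee_rot: [0.033, 0.865, -0.02, 0.501]
ft_force: [0.7, 0.5, -0.9]
grip_width: 0.7
grasp_force: 65.4
tcp s,lat,n [90.6  0.4  7.1]
front face pts 11267 s range [-8.2 75.1] lat [-25.2  26.2] n mean -2.0 slopes [ 0.01  -0.001]
```

```bash
python3 -m crank '[[[5,-0.12,0.01,-0.2,0,0,0],[5,-0.12,0.01,-0.2,0,0,0],[5,0,0,0,0,0,0],[8,0,0,0,0,0,0],[8,0,0,0,0,0,0],[8,0,0,0,0,0,0],[8,-0.9,0.06,0.5,0,0,0],[8,-1.7,0.13,1,0,0,0],[8,-2.6,0.2,1.5,0,0,0],[8,-2.6,0.2,1.5,0,0,0],[8,-2.6,0.2,2.5,0,0,0],[8,-1,0,4,0,0,0],[8,0,0,4,0,0,0],[8,0,0,0,0,0,0],[8,0,0,0,0,0,0]]]'; python3 log.py; cat > rackcheck.py <<'E'
from h import *
w=cam("wrist"); C=cloud(w); a=np.radians(-4.4); c,s=np.cos(a),np.sin(a)
lat=np.array([-s,c,0]);u=np.array([.5*c,.5*s,.866]); n=np.array([.866*c,.866*s,-.5])
for k in (1,2,3,4):
    o=np.array([.6156,.2878,.024])+(k-4)*.0299*np.array([c,s,0])
    L=(C-o)@np.c_[u,lat,n]*1000
    m=(L[...,0]>78)&(L[...,0]<130)&(abs(L[...,1])<36)&(abs(L[...,2])<12)&(w["d"]>0); b=L[m]
    print(k,len(b), b.min(0).round(1) if len(b) else "",b.max(0).round(1) if len(b) else "", b.mean(0).round(1) if len(b) else "")
E
python3 rackcheck.py; cat > s5.py <<'E'
from search import *
q,x,r=cur(); print(x)
o=(.556,.2924,.024)
qa=to(q,np.array([.652,.0665,.2]),down(180),20)
qb=to(qa,np.array([.652,.0665,-.002]),down(180),10)
qc=to(qb,np.array([.64,.08,.27]),down(180),10)
qd=to(qc,*tgt(o,.18,.007,-4.4,1),18); qd=to(qd,*tgt(o,.086,.007,-4.4,1),8)
E
python3 s5.py
```

```text
clock: 38.1
position: [0.5205, 0.2953, 0.2411]
ee_rot: [0.033, 0.865, -0.019, 0.5]
ft_force: [0.8, 0.3, -0.2]
grip_width: 0.939
grasp_force: 0.0
[-2.18 -0.14  1.09  2.27  1.43  1.04 -0.46]
1 23 [ 78. -19.   8.] [79.7 19.4 11.9] [78.9 -2.  10. ]
2 21 [ 78.7 -19.1   8.3] [79.7 19.5 11.8] [79.1  1.  10.1]
3 2133 [ 78.6 -30.3  -3.9] [111.6  31.7   1.7] [95.   0.9 -1.5]
4 693 [100.1 -30.   -3.5] [112.5  31.6   1.1] [106.2   0.8  -1.3]
[0.52068144 0.29494183 0.24119171]
20 rows total [ 13.13 -22.85  -4.12] [ 2.4 60.1  3.9] | per row [ 0.66 -1.14 -0.21] [0.12 3.01 0.19] 
   q [-2.27 -0.5   1.34  1.64  0.69  1.46  0.94] margin 0.0 err 234.2 23.1 maxstep [0.02 0.07 0.05 0.04 0.07 0.05 0.09]
10 rows total [ 10.16 -16.54 -33.3 ] [  2.1  14.7 -17.6] | per row [ 1.02 -1.65 -3.33] [ 0.21  1.47 -1.76] 
   q [-1.79 -0.5   1.3   2.27  0.62  1.07  0.71] margin 0.0 err 281.1 28.5 maxstep [0.38 0.   0.04 0.23 0.09 0.05 0.15]
10 rows total [23.81  0.34 19.83] [1.7 3.5 1.8] | per row [2.38 0.03 1.98] [0.17 0.35 0.18] 
   q [-2.3  -0.5   1.34  1.52  0.68  1.6   0.93] margin 0.0 err 196.3 19.2 maxstep [0.06 0.   0.04 0.08 0.02 0.06 0.04]
18 rows total [  9.85   6.91 -20.56] [  7.8 -47.3 -15.3] | per row [ 0.55  0.38 -1.14] [ 0.43 -2.63 -0.85] 
   q [-1.89  0.76  1.34  2.12  0.76  0.11 -0.15] margin 0.0 err 71.5 6.3 maxstep [0.19 0.28 0.03 0.05 0.21 0.23 0.1 ]
8 rows total [-4.53  0.1  -7.85] [ 0.1 -0.2 -0.2] | per row [-0.57  0.01 -0.98] [ 0.01 -0.03 -0.03] 
   q [-1.96  1.03  1.3   2.22  0.67  0.06 -0.34] margin 0.0 err 28.7 4.8 maxstep [0.01 0.03 0.01 0.01 0.01 0.02 0.03]
```

```bash
cat > s5.py <<'E'
from search import *
q,x,r=cur()
o=(.556,.2924,.024)
A=(np.array([.652,.0665,.2]),down(180)); B=(np.array([.652,.0665,-.002]),down(180))
G=[A,B,(np.array([.62,.1,.27]),down(180)),tgt(o,.18,.007,-4.4,1),tgt(o,.086,.007,-4.4,1)]
for nw in (1,2):
    b=search(q,G,nw,N=1500,seed=3,box=((.42,-.05,.26),(.62,.3,.42)),ang=50)
    print(nw,b)
E
timeout 500 python3 s5.py
```

```text
Traceback (most recent call last):
  File "s5.py", line 7, in <module>
    b=search(q,G,nw,N=1500,seed=3,box=((.42,-.05,.26),(.62,.3,.42)),ang=50)
  File "search.py", line 21, in search
    if m>best[0]: best=(m,W,qq); print(k,m.round(3),W,qq.round(2),flush=True)
                                         ^^^^^^^
AttributeError: 'int' object has no attribute 'round'
```

```bash
sed -i 's/best=(-2,)/best=(0.02,)/' search.py; time timeout 500 python3 s5.py
```

```text
74 0.163 [(array([0.54, 0.27, 0.41]), array([-45., -12., -74.]))] [-1.73  0.6   0.95  2.22  1.66  0.41 -1.07]
1011 0.169 [(array([0.6 , 0.25, 0.34]), array([-49., -39., -75.]))] [-1.82  0.71  1.07  2.22  1.64  0.3  -1.12]
1 (np.float64(0.16851361333136783), [(array([0.6 , 0.25, 0.34]), array([-49., -39., -75.]))], array([-1.82236446,  0.70875331,  1.07477056,  2.21993014,  1.64380707,
        0.2954455 , -1.12342405]))
142 0.064 [(array([0.55, 0.16, 0.32]), array([-37.,  19., -72.])), (array([ 0.49, -0.04,  0.31]), array([-25.,  12.,  29.]))] [-1.83  0.72  1.09  2.22  1.64  0.28 -1.13]
611 0.164 [(array([0.45, 0.24, 0.35]), array([-48., -34., -57.])), (array([0.58, 0.21, 0.4 ]), array([-33.,  -1.,  17.]))] [-1.85  0.75  1.11  2.22  1.64  0.25 -1.15]
2 (np.float64(0.1639668337486162), [(array([0.45, 0.24, 0.35]), array([-48., -34., -57.])), (array([0.58, 0.21, 0.4 ]), array([-33.,  -1.,  17.]))], array([-1.84895226,  0.74936077,  1.11285213,  2.22064538,  1.6430306 ,
        0.25455016, -1.14773089]))
real	0m15.008s
user	0m15.587s
sys	0m0.032s
```

```bash
python3 - <<'E'
from search import *
q,x,r=cur()
for wp in [((.54,.27,.41),(-45,-12,-74)),((.6,.25,.34),(-49,-39,-75))]:
    q1=to(q,np.array(wp[0]),R.from_rotvec(np.radians([*wp[1][:2],0]))*down(175+wp[1][2]),12)
    q2=to(q1,np.array([.652,.0665,.2]),down(180),16)
    q3=to(q2,np.array([.652,.0665,-.002]),down(180),10)
    q4=to(q3,np.array([.62,.1,.27]),down(180),10); 
    q5=to(q4,*tgt((.556,.2924,.024),.18,.007,-4.4,1),18)
E
```

```text
12 rows total [ 1.93 -2.5  16.88] [ 12.    8.9 -72.7] | per row [ 0.16 -0.21  1.41] [ 1.    0.75 -6.06] 
   q [-1.48  0.67  1.08  1.16  0.22  1.81 -0.23] margin 0.17 err 0.0 0.0 maxstep [0.09 0.1  0.03 0.11 0.15 0.1  0.04]
16 rows total [ 11.2  -20.35 -21.  ] [29.2 40.9 74.3] | per row [ 0.7  -1.27 -1.31] [1.83 2.56 4.64] 
   q [-0.68  0.49  0.71  1.45 -0.32  1.33  1.62] margin 0.27 err 0.0 0.0 maxstep [0.09 0.06 0.04 0.07 0.07 0.07 0.16]
10 rows total [  0.   -0.  -20.2] [0. 0. 0.] | per row [ 0.   -0.   -2.02] [0. 0. 0.] 
   q [-0.61  0.69  0.61  1.61 -0.45  0.98  1.71] margin 0.64 err 0.0 0.0 maxstep [0.01 0.03 0.01 0.03 0.02 0.04 0.01]
10 rows total [-3.2   3.35 27.2 ] [0. 0. 0.] | per row [-0.32  0.33  2.72] [0. 0. 0.] 
   q [-0.78  0.38  0.74  1.43 -0.26  1.43  1.53] margin 0.6 err 0.0 0.0 maxstep [0.02 0.04 0.02 0.03 0.02 0.05 0.02]
18 rows total [ 3.18 18.5  -9.36] [ -2.3 -60.   -4. ] | per row [ 0.18  1.03 -0.52] [-0.13 -3.33 -0.22] 
   q [-1.66  0.42  0.97  2.12  1.45  0.44 -0.64] margin 0.3 err 0.0 0.0 maxstep [0.06 0.08 0.04 0.06 0.15 0.08 0.2 ]
12 rows total [ 7.93 -4.5 
[... 349 characters left out ...]
argin 0.27 err 0.0 0.0 maxstep [0.11 0.08 0.04 0.07 0.12 0.08 0.2 ]
10 rows total [  0.   -0.  -20.2] [0. 0. 0.] | per row [ 0.   -0.   -2.02] [0. 0. 0.] 
   q [-0.62  0.69  0.62  1.61 -0.46  0.99  1.72] margin 0.62 err 0.0 0.0 maxstep [0.01 0.03 0.01 0.03 0.02 0.04 0.01]
10 rows total [-3.2   3.35 27.2 ] [0. 0. 0.] | per row [-0.32  0.33  2.72] [0. 0. 0.] 
   q [-0.8   0.39  0.76  1.43 -0.27  1.43  1.53] margin 0.58 err 0.0 0.0 maxstep [0.02 0.04 0.02 0.03 0.02 0.05 0.02]
18 rows total [ 3.18 18.5  -9.36] [ -2.3 -60.   -4. ] | per row [ 0.18  1.03 -0.52] [-0.13 -3.33 -0.22] 
   q [-1.72  0.46  1.05  2.12  1.42  0.39 -0.63] margin 0.29 err 0.0 0.0 maxstep [0.06 0.09 0.05 0.06 0.14 0.08 0.21]
```

```bash
python3 -m crank '[[[8,0.16,-0.21,1.41,1,0.75,-6.06],[8,0.16,-0.21,1.41,1,0.75,-6.06],[8,0.16,-0.21,1.41,1,0.75,-6.06],[8,0.16,-0.21,1.41,1,0.75,-6.06],[8,0.16,-0.21,1.41,1,0.75,-6.06],[8,0.16,-0.21,1.41,1,0.75,-6.06],[8,0.16,-0.21,1.41,1,0.75,-6.06],[8,0.16,-0.21,1.41,1,0.75,-6.06],[8,0.16,-0.21,1.41,1,0.75,-6.06],[8,0.16,-0.21,1.41,1,0.75,-6.06],[8,0.16,-0.21,1.41,1,0.75,-6.06],[8,0.16,-0.21,1.41,1,0.75,-6.06],[8,0,0,0,0,0,0]]]'; python3 log.py; python3 - <<'E'
from search import *
q,x,r=cur()
q2=to(q,np.array([.652,.0665,.2]),down(180),16)
q3=to(q2,np.array([.652,.0665,-.002]),down(180),10)
from h import *
p=cv2.imread("pics/top0.png")[:,:,::-1]; c=cam("top"); c["p"]=p
a=rect(c,(265,142),60,.03); print("dish",a)
d=cam("top")["d"]; C=cloud(c); m=(C[...,2]>.02)&(C[...,2]<.04)&(C[...,0]>.6)&(C[...,0]<.74)&(C[...,1]>.09)&(C[...,1]<.19); print(C[m].min(0),C[m].max(0),m.sum())
E
```

```text
clock: 39.78
position: [0.5421, 0.2692, 0.4097]
ee_rot: [0.585, 0.707, -0.232, 0.323]
ft_force: [0.3, -0.0, 0.2]
grip_width: 0.938
grasp_force: 0.0
[-1.48  0.68  1.08  1.15  0.22  1.81 -0.23]
16 rows total [ 10.99 -20.27 -20.97] [29.5 41.2 74.5] | per row [ 0.69 -1.27 -1.31] [1.85 2.57 4.65] 
   q [-0.68  0.49  0.71  1.45 -0.32  1.33  1.62] margin 0.27 err 0.0 0.0 maxstep [0.09 0.06 0.04 0.07 0.07 0.08 0.16]
10 rows total [  0.   -0.  -20.2] [0. 0. 0.] | per row [ 0.   -0.   -2.02] [0. 0. 0.] 
   q [-0.61  0.69  0.61  1.61 -0.45  0.98  1.71] margin 0.64 err 0.0 0.0 maxstep [0.01 0.03 0.01 0.03 0.02 0.04 0.01]
dish (338, array([707.8, 176.2]), array([708., 176.]), array([66.7, 70.7]), 1.6, 'pca', np.float64(45.9), array([63.2, 61.4]))
[0.67311797 0.14336191 0.02026308] [0.73997805 0.18990965 0.03669563] 74
```

```bash
python3 -m crank '[[[8.5,0.69,-1.27,-1.31,1.85,2.57,4.65],[8.5,0.69,-1.27,-1.31,1.85,2.57,4.65],[8.5,0.69,-1.27,-1.31,1.85,2.57,4.65],[8.5,0.69,-1.27,-1.31,1.85,2.57,4.65],[8.5,0.69,-1.27,-1.31,1.85,2.57,4.65],[8.5,0.69,-1.27,-1.31,1.85,2.57,4.65],[8.5,0.69,-1.27,-1.31,1.85,2.57,4.65],[8.5,0.69,-1.27,-1.31,1.85,2.57,4.65],[8.5,0.69,-1.27,-1.31,1.85,2.57,4.65],[8.5,0.69,-1.27,-1.31,1.85,2.57,4.65],[8.5,0.69,-1.27,-1.31,1.85,2.57,4.65],[8.5,0.69,-1.27,-1.31,1.85,2.57,4.65],[8.5,0.69,-1.27,-1.31,1.85,2.57,4.65],[8.5,0.69,-1.27,-1.31,1.85,2.57,4.65],[8.5,0.69,-1.27,-1.31,1.85,2.57,4.65],[8.5,0.69,-1.27,-1.31,1.85,2.57,4.65],[8.5,0,0,0,0,0,0],[8.5,0,0,0,0,0,0]]]'; python3 log.py; python3 - <<'E'
from h import *
w=cam("wrist"); cv2.imwrite("pics/w9.png",w["p"][:,:,::-1])
uv=proj(w,[[.62,.055,.01],[.61,.08,.01]]); print(uv); 
for a in uv:
    for tol in(30,45): print(rect(w,a,tol,.01))
o=manip.get_obs(); print(R.from_quat(o["ee_rot"]).as_matrix().round(3))
E
```

```text
clock: 42.12
position: [0.6503, 0.0683, 0.2013]
ee_rot: [-0.0, 1.0, 0.001, -0.003]
ft_force: [-1.4, 0.2, -0.3]
grip_width: 0.991
grasp_force: 0.0
[-0.68  0.49  0.71  1.45 -0.32  1.33  1.62]
[[305.63216201 144.33816196]
 [328.83394631 135.17585711]]
(5054, array([626.9,  68.1]), array([626.9,  68.6]), array([107.7,  59.7]), 0.4, 'pca', np.float64(-177.0), array([103.7,  59.2]))
(5305, array([625.2,  68.5]), array([626.8,  68.5]), array([108. ,  60.1]), 0.3, 'pca', np.float64(-179.3), array([106.9,  60.2]))
(5050, array([624.5,  68.6]), array([626.4,  68.5]), array([106.5,  58. ]), 0.4, 'pca', np.float64(-179.4), array([105. ,  58.3]))
(5174, array([624.6,  68.8]), array([626.8,  68.7]), array([107.8,  59. ]), 0.0, 'pca', np.float64(179.9), array([106.3,  58.8]))
[[-1.    -0.001 -0.006]
 [-0.001  1.     0.003]
 [ 0.006  0.003 -1.   ]]
```

```bash
python3 -m crank '[[[7.7,0,0,-3,0,0.3,0.2],[7.7,0,0,-4,0,0,0],[7.7,0,0,-4,0,0,0],[7.7,0,0,-4,0,0,0],[7.7,0,0,-2.5,0,0,0],[7.7,0,0,-1.5,0,0,0],[7.7,0,0,-0.9,0,0,0],[7.7,0,0,-0.4,0,0,0],[7.7,0,0,0,0,0,0],[7.7,0,0,0,0,0,0]]]'; python3 -m crank '[[[5,0,0,0,0,0,0],[5,0,0,0,0,0,0],[5,0,0,0,0,0,0],[5,0,0,0,0,0,0],[5,0,0,0,0,0,0],[5,0,0,1,0,0,0],[5,0,0,3,0,0,0],[5,0,0,4,0,0,0],[5,-0.5,0.5,5,0,0,0],[5,-1,1,5,0,0,0],[5,-1,1,5,0,0,0],[5,-0.5,0.7,4,0,0,0],[5,0,0,0,0,0,0],[5,0,0,0,0,0,0]]]'; python3 log.py; python3 - <<'E'
from search import *
q,x,r=cur(); o3=(.556,.2924,.024)
qd=to(q,*tgt(o3,.18,.0065,-4.4,1),20); qd=to(qd,*tgt(o3,.086,.0065,-4.4,1),8)
E
```

```text
clock: 43.42
position: [0.6513, 0.0668, -0.0004]
ee_rot: [-0.002, 1.0, 0.001, -0.005]
ft_force: [-0.5, 0.7, -0.1]
grip_width: 0.899
grasp_force: 0.0
clock: 45.18
position: [0.6206, 0.0986, 0.2685]
ee_rot: [-0.002, 1.0, 0.001, -0.006]
ft_force: [-0.5, 0.4, -1.4]
grip_width: 0.696
grasp_force: 64.7
[-0.77  0.39  0.74  1.42 -0.27  1.44  1.54]
20 rows total [ 3.07 18.65 -9.19] [ -2.4 -60.6  -4.2] | per row [ 0.15  0.93 -0.46] [-0.12 -3.03 -0.21] 
   q [-1.67  0.42  0.99  2.12  1.45  0.43 -0.63] margin 0.3 err 0.0 0.0 maxstep [0.06 0.07 0.04 0.05 0.14 0.07 0.18]
8 rows total [-4.69  0.36 -8.14] [-0.  0. -0.] | per row [-0.59  0.05 -1.02] [-0.  0. -0.] 
   q [-1.69  0.57  0.9   2.22  1.66  0.44 -1.05] margin 0.2 err 0.0 0.0 maxstep [0.01 0.02 0.02 0.01 0.03 0.01 0.05]
```

```bash
python3 -m crank '[[[5,0.15,1.1,-0.2,-0.12,-3.03,-0.21],[5,0.15,1.1,-0.2,-0.12,-3.03,-0.21],[5,0.15,1.1,-0.2,-0.12,-3.03,-0.21],[5,0.15,1.1,-0.2,-0.12,-3.03,-0.21],[5,0.15,1.1,-0.2,-0.12,-3.03,-0.21],[5,0.15,1.1,-0.2,-0.12,-3.03,-0.21],[5,0.15,1.1,-0.2,-0.12,-3.03,-0.21],[5,0.15,1.1,-0.2,-0.12,-3.03,-0.21],[5,0.15,1.1,-0.2,-0.12,-3.03,-0.21],[5,0.15,1.1,-0.2,-0.12,-3.03,-0.21],[5,0.15,1.1,-0.2,-0.12,-3.03,-0.21],[5,0.15,1.1,-0.2,-0.12,-3.03,-0.21],[5,0.15,1.1,-0.2,-0.12,-3.03,-0.21],[5,0.15,1.1,-0.2,-0.12,-3.03,-0.21],[5,0.15,1.1,-0.4,-0.12,-3.03,-0.21],[5,0.15,1.1,-0.6,-0.12,-3.03,-0.21],[5,0.15,1,-1,-0.12,-3.03,-0.21],[5,0.15,0.1,-1.4,-0.12,-3.03,-0.21],[5,0.15,0,-1.6,-0.12,-3.03,-0.21],[5,0.15,0,-1.5,-0.12,-3.03,-0.21]]]'; python3 -m crank '[[[5,0,0,0,0,0,0],[5,0,0,0,0,0,0]]]'; python3 s4.py 2
```

```text
clock: 47.68
position: [0.6502, 0.2849, 0.1741]
ee_rot: [0.033, 0.866, -0.02, 0.499]
ft_force: [0.1, -0.7, -1.2]
grip_width: 0.697
grasp_force: 64.7
clock: 47.92
position: [0.6511, 0.2852, 0.1762]
ee_rot: [0.033, 0.866, -0.02, 0.499]
ft_force: [-0.3, -0.2, -0.5]
grip_width: 0.703
grasp_force: 64.7
0.18
8 rows total [ 0.11 -0.03 -0.  ] [ 0.1 -0.1  0. ] | per row [ 0.01 -0.   -0.  ] [ 0.02 -0.01  0.  ] 
   q [-1.58  0.38  0.88  2.12  1.48  0.48 -0.64] margin 0.3 err 0.0 0.0 maxstep [0. 0. 0. 0. 0. 0. 0.]
0.086
8 rows total [-4.69  0.36 -8.14] [ 0. -0.  0.] | per row [-0.59  0.05 -1.02] [ 0. -0.  0.] 
   q [-1.61  0.52  0.8   2.21  1.68  0.5  -1.03] margin 0.21 err 0.0 0.0 maxstep [0.01 0.02 0.01 0.01 0.03 0.01 0.05]
tcp s,lat,n [179.5   0.2   6.5]
front face pts 18052 s range [ 98.9 163.7] lat [-27.2  27.6] n mean -1.2 slopes [-0.012  0.004]
```

```bash
python3 -m crank '[[[5,-0.37,0.04,-0.55,0,0,0],[5,-0.5,0.04,-0.9,0,0,0],[5,-0.5,0.04,-0.9,0,0,0],[5,-0.5,0.04,-0.9,0,0,0],[5,-0.5,0.04,-0.9,0,0,0],[5,-0.5,0.04,-0.9,0,0,0],[5,-0.5,0.04,-0.85,0,0,0],[5,-0.5,0.03,-0.85,0,0,0],[5,-0.4,0.03,-0.7,0,0,0],[5,-0.2,0.02,-0.35,0,0,0],[5,-0.15,0,-0.2,0,0,0],[5,0,0,0,0,0,0]]]'; python3 s4.py 2|tail -2
```

```text
clock: 49.48
position: [0.6045, 0.2894, 0.0957]
ee_rot: [0.033, 0.866, -0.019, 0.499]
ft_force: [-1.2, -0.3, -0.9]
grip_width: 0.694
grasp_force: 64.8
tcp s,lat,n [86.4  0.7  6.3]
front face pts 10390 s range [-13.   70.9] lat [-22.9  24.9] n mean -2.2 slopes [0.017 0.004]
```

Release and retreat; then plan the first bottle.

```bash
python3 -m crank '[[[5,-0.05,0,-0.08,0,0,0],[8,0,0,0,0,0,0],[8,0,0,0,0,0,0],[8,0,0,0,0,0,0],[8,-0.9,0.06,0.5,0,0,0],[8,-1.7,0.13,1,0,0,0],[8,-2.6,0.2,1.5,0,0,0],[8,-1.6,0.2,2.5,0,0,0],[8,-0.6,0.2,4,0,0,0],[8,0,0,4,0,0,0],[8,0,0,2,0,0,0],[8,0,0,0,0,0,0],[8,0,0,0,0,0,0]]]'; python3 log.py; python3 rackcheck.py; python3 - <<'E'
from search import *
q,x,r=cur(); print(x)
from h import *
c=cam("top"); cv2.imwrite("pics/top9.png",c["p"][:,:,::-1])
for n,s in [("b1",(338,168)),("b2",(312,236))]: print(n,rect(c,s,45,.042))
# heights
C=cloud(c)
for n,b in [("b1",((.53,-.12),(.71,-.02))),("b2",((.31,-.05),(.49,.07)))]:
    m=(C[...,2]>.012)&(C[...,2]<.05)&(C[...,0]>b[0][0])&(C[...,0]<b[1][0])&(C[...,1]>b[0][1])&(C[...,1]<b[1][1])&(c["p"].min(-1)>110)
    q=C[m]; print(n,m.sum(),q.min(0).round(3),q.max(0).round(3),q.mean(0).round(3))
E
```

```text
clock: 51.15
position: [0.5296, 0.297, 0.2491]
ee_rot: [0.033, 0.866, -0.02, 0.499]
ft_force: [-0.6, -0.5, 0.0]
grip_width: 0.941
grasp_force: 0.0
[-1.91 -0.08  0.85  2.24  1.38  0.98 -0.43]
1 28 [ 78.1 -19.1   7.5] [79.7 18.9 12. ] [78.7 -0.1 10. ]
2 2779 [ 78.  -28.5  -4. ] [113.   33.3   1.1] [95.5  2.3 -1.7]
3 885 [ 99.3 -30.7  -3.4] [112.4  31.6   1.4] [105.9   1.1  -1.3]
4 743 [100.  -29.5  -4.1] [113.3  32.2   1.6] [106.5   0.6  -1.2]
[0.52971256 0.29691108 0.24900783]
b1 (103035, array([908.7, -26.7]), array([768.4,   5.4]), array([ 992. , 2293.6]), 1.5, 'pca', np.float64(89.6), array([2061.1,  826.2]))
b2 (305, array([411.5,  14.4]), array([412.1,  14.1]), array([36., 85.]), 73.7, 'pca', np.float64(163.9), array([83.9, 36.1]))
b1 390 [ 0.586 -0.118  0.014] [ 0.71  -0.066  0.048] [ 0.653 -0.094  0.039]
b2 454 [ 0.336 -0.014  0.014] [0.46  0.046 0.048] [0.401 0.018 0.039]
```

```bash
cat > bpose.py <<'E'
from h import *
def bottle(c,box,zc=None):
    """top face of the lying bottle body: points near z=.042 inside box -> minAreaRect"""
    C=cloud(c); m=(C[...,2]>.034)&(C[...,2]<.052)&(C[...,0]>box[0])&(C[...,0]<box[1])&(C[...,1]>box[2])&(C[...,1]<box[3])&(c["p"].min(-1)>100)
    v,u=np.nonzero(m); q=(plane(c,np.c_[u,v],.042)[:,:2]*1000).astype(np.float32)
    r=cv2.minAreaRect(q); k=(C[...,2]>.012)&(C[...,2]<.034)&(C[...,0]>box[0])&(C[...,0]<box[1])&(C[...,1]>box[2])&(C[...,1]<box[3])&(c["p"].min(-1)>100)
    w=np.linalg.eigh(np.cov(q.T)); a=w[1][:,1]; N=C[k].mean(0)[:2]*1000; 
    if a@(q.mean(0)-N)<0:a=-a
    print(len(q),"mean",q.mean(0).round(1),"rect",np.round(r[0],1),np.round(r[1],1),"axis neck->bottom deg",np.degrees(np.arctan2(a[1],a[0])).round(1),"low pts",k.sum(),N.round(1),"z",C[m][:,2].mean().round(4))
E
python3 - <<'E'
from bpose import *
c=cam("top")
bottle(c,(.5,.78,-.155,.03)); bottle(c,(.3,.5,-.06,.08))
s=cam("scene"); bottle(s,(.5,.78,-.155,.03)); bottle(s,(.3,.5,-.06,.08))
E
cat > s6.py <<'E'
from search import *
q,x,r=cur()
def pick(O,yaw,t,h=0.):
    a=np.radians(yaw); ax=np.array([np.cos(a),np.sin(a),0]); tt=np.radians(t)
    return np.array([O[0],O[1],.026+h])-np.array([0,0,.019*np.cos(tt)])-.019*np.sin(tt)*ax, R.from_rotvec(tt*np.array([-ax[1],ax[0],0]))*down(yaw)
def place(foot,t,mouth):
    tt=np.radians(t); return tgt(foot,.08+mouth-.019*np.sin(tt),.019*np.cos(tt)-.005,0,0,t)
if __name__=="__main__":
    O=(.414,.014); p3=(.5545,-.382,.045)
    for t in (20,30):
        G=[pick(O,-16,t,.12),pick(O,-16,t),pick(O,-16,t,.2),place(p3,t,.15),place(p3,t,.085),place(p3,t,0)]
        for nw in (1,2):
            print(t,nw); b=search(q,G,nw,N=800,seed=3,box=((.4,-.1,.28),(.6,.3,.42)),ang=50,yaw0=80,dyaw=100)
E
timeout 500 python3 s6.py
```

```text
344 mean [664.4 -89.3] rect [682.8 -74.8] [187.   72.3] axis neck->bottom deg 23.1 low pts 72 [ 607.9 -103.1] z 0.0411
376 mean [408.7  16.6] rect [398.1  19.6] [ 41.3 118.1] axis neck->bottom deg -14.9 low pts 81 [362.1  26.8] z 0.0407
303 mean [670.3 -96.1] rect [684.6 -92.3] [183.1  47.4] axis neck->bottom deg 14.3 low pts 104 [ 650.2 -108.6] z 0.0405
222 mean [417.4  10.3] rect [404.   13.6] [ 41.6 121.5] axis neck->bottom deg -15.9 low pts 81 [404.5  11.8] z 0.0407
20 1
20 2
30 1
8 0.037 [(array([0.57, 0.06, 0.35]), array([-35.,  20., -42.]))] [-0.04  0.52  0.87  1.82 -1.08  0.82 -0.17]
9 0.075 [(array([0.57, 0.01, 0.36]), array([-10.,  11., -61.]))] [-0.02  0.51  0.84  1.82 -1.07  0.81 -0.18]
22 0.107 [(array([ 0.52, -0.06,  0.34]), array([-11.,  21., -82.]))] [-0.01  0.5   0.83  1.82 -1.05  0.8  -0.19]
65 0.156 [(array([0.51, 0.29, 0.35]), array([-42., -43.,  19.]))] [ 0.01  0.49  0.8   1.82 -1.04  0.79 -0.2 ]
66 0.167 [(array([0.55, 0.15, 0.38]), array([-21., -13., -47.]))] [ 0.01  0.49  0.79  1.82 -1.03  0.79 -0.2 ]
74 0.236 [(array([0.52, 0.26, 0.41]), array([-45., -12., -92.]))] [ 0.05  0.47  0.74  1.82 -0.99  0.77 -0.22]
377 0.25 [(array([0.57, 0.24, 0.41]), array([-40., -19., -62.]))] [ 0.05  0.48  0.75  1.82 -1.    0.77 -0.22]
764 0.257 [(array([0.55, 0.27, 0.34]), array([-42., -11., -69.]))] [ 0.05  0.48  0.75  1.82 -1.    0.77 -0.22]
30 2
7 0.073 [(array([0.57, 0.06, 0.35]), array([-35.,  20., -42.])), (array([0.57, 0.01, 0.36]), array([-10.,  11., -61.]))] [-0.02  0.51  0.84  1.82 -1.07  0.81 -0.18]
51 0.175 [(array([0.51, 0.29, 0.35]), array([-42., -43.,  19.])), (array([0.55, 0.15, 0.38]), array([-21., -13., -47.]))] [ 0.01  0.49  0.79  1.82 -1.03  0.79 -0.2 ]
```

```bash
cat > s7.py <<'E'
from s6 import *
q,x,r=cur()
wp=((.55,.27,.34),(-42,-11,-69))
q=to(q,np.array(wp[0]),R.from_rotvec(np.radians([*wp[1][:2],0]))*down(80+wp[1][2]),16)
q=to(q,*pick((.414,.014),-16,30,.14),18)
E
python3 s7.py
```

```text
16 rows total [ 2.   -2.69  9.06] [  76.9  -44.7 -116.4] | per row [ 0.12 -0.17  0.57] [ 4.81 -2.79 -7.27] 
   q [-1.45  0.67  1.01  1.25  0.18  1.7  -1.87] margin 0.21 err 0.0 0.0 maxstep [0.04 0.08 0.02 0.07 0.08 0.05 0.16]
18 rows total [-14.51 -25.34 -19.05] [ 44.5  29.9 -36.4] | per row [-0.81 -1.41 -1.06] [ 2.47  1.66 -2.02] 
   q [-0.81  0.48  0.99  1.8  -0.42  1.63 -1.52] margin 0.32 err 0.0 0.0 maxstep [0.07 0.03 0.01 0.04 0.04 0.01 0.05]
```

```bash
python3 -m crank '[[[8,0.12,-0.17,0.57,4.81,-2.79,-7.27],[8,0.12,-0.17,0.57,4.81,-2.79,-7.27],[8,0.12,-0.17,0.57,4.81,-2.79,-7.27],[8,0.12,-0.17,0.57,4.81,-2.79,-7.27],[8,0.12,-0.17,0.57,4.81,-2.79,-7.27],[8,0.12,-0.17,0.57,4.81,-2.79,-7.27],[8,0.12,-0.17,0.57,4.81,-2.79,-7.27],[8,0.12,-0.17,0.57,4.81,-2.79,-7.27],[8,0.12,-0.17,0.57,4.81,-2.79,-7.27],[8,0.12,-0.17,0.57,4.81,-2.79,-7.27],[8,0.12,-0.17,0.57,4.81,-2.79,-7.27],[8,0.12,-0.17,0.57,4.81,-2.79,-7.27],[8,0.12,-0.17,0.57,4.81,-2.79,-7.27],[8,0.12,-0.17,0.57,4.81,-2.79,-7.27],[8,0.12,-0.17,0.57,4.81,-2.79,-7.27],[8,0.12,-0.17,0.57,4.81,-2.79,-7.27],[8,0,0,0,0,0,0]]]'; python3 log.py; python3 - <<'E'
from s6 import *
to(q,*pick((.414,.014),-16,30,.14),18)
E
```

```text
clock: 53.48
position: [0.5505, 0.2685, 0.3418]
ee_rot: [0.925, 0.087, 0.06, 0.366]
ft_force: [0.7, 0.6, 0.1]
grip_width: 0.935
grasp_force: 0.0
[-1.45  0.67  1.01  1.25  0.18  1.7  -1.87]
18 rows total [-14.56 -25.19 -19.23] [ 44.6  30.  -36.2] | per row [-0.81 -1.4  -1.07] [ 2.48  1.67 -2.01] 
   q [-0.81  0.48  0.99  1.8  -0.42  1.63 -1.52] margin 0.31 err 0.0 0.0 maxstep [0.07 0.03 0.01 0.04 0.04 0.01 0.05]
```

```bash
python3 -m crank '[[[8,-0.81,-1.4,-1.07,2.48,1.67,-2.01],[8,-0.81,-1.4,-1.07,2.48,1.67,-2.01],[8,-0.81,-1.4,-1.07,2.48,1.67,-2.01],[8,-0.81,-1.4,-1.07,2.48,1.67,-2.01],[8,-0.81,-1.4,-1.07,2.48,1.67,-2.01],[8,-0.81,-1.4,-1.07,2.48,1.67,-2.01],[8,-0.81,-1.4,-1.07,2.48,1.67,-2.01],[8,-0.81,-1.4,-1.07,2.48,1.67,-2.01],[8,-0.81,-1.4,-1.07,2.48,1.67,-2.01],[8,-0.81,-1.4,-1.07,2.48,1.67,-2.01],[8,-0.81,-1.4,-1.07,2.48,1.67,-2.01],[8,-0.81,-1.4,-1.07,2.48,1.67,-2.01],[8,-0.81,-1.4,-1.07,2.48,1.67,-2.01],[8,-0.81,-1.4,-1.07,2.48,1.67,-2.01],[8,-0.81,-1.4,-1.07,2.48,1.67,-2.01],[8,-0.81,-1.4,-1.07,2.48,1.67,-2.01],[8,-0.81,-1.4,-1.07,2.48,1.67,-2.01],[8,-0.81,-1.4,-1.07,2.48,1.67,-2.01],[8,0,0,0,0,0,0],[8,0,0,0,0,0,0]]]'; python3 log.py; python3 - <<'E'
from s6 import *
q=to(q,*pick((.414,.014),-16,30,.14),2)
from bpose import *
w=cam("wrist"); cv2.imwrite("pics/w10.png",w["p"][:,:,::-1]); a=proj(w,[.425,.01,.042])[0]; print(a)
for t in(30,45,60): print(rect(w,a,t,.042))
bottle(w,(.3,.5,-.06,.08))
E
```

```text
clock: 55.98
position: [0.4038, 0.0184, 0.1488]
ee_rot: [0.957, -0.133, -0.256, -0.037]
ft_force: [1.3, 0.9, 0.3]
grip_width: 0.938
grasp_force: 0.0
[-0.82  0.48  0.99  1.8  -0.42  1.63 -1.52]
2 rows total [ 0.11 -0.18  0.08] [-0.2  0.1 -0.2] | per row [ 0.05 -0.09  0.04] [-0.09  0.04 -0.08] 
   q [-0.81  0.48  0.99  1.8  -0.42  1.63 -1.52] margin 0.35 err 0.0 0.0 maxstep [0. 0. 0. 0. 0. 0. 0.]
[322.98374189 109.21433115]
(5564, array([418.7,  12.4]), array([405. ,  16.3]), array([ 38.1, 114.3]), 74.7, 'pca', np.float64(164.9), array([99.5, 36.2]))
(5845, array([418.9,  12.4]), array([408.2,  15.7]), array([ 38.6, 120.7]), 74.5, 'pca', np.float64(164.5), array([102. ,  36.7]))
(6479, array([422.5,  11.7]), array([409.9,  15.4]), array([ 39.1, 124.2]), 74.4, 'pca', np.float64(164.6), array([108.6,  36.7]))
5688 mean [422.7  11.9] rect [417.1  13.3] [40.7 92.2] axis neck->bottom deg -15.3 low pts 1118 [409.7  15.5] z 0.0402
```

```bash
python3 - <<'E'
from s6 import *
O=(.416,.0135)
a=to(q,*pick(O,-15.4,30,.04),6); to(a,*pick(O,-15.4,30,0),4)
E
```

```text
6 rows total [ 0.29 -0.27 -9.94] [-0.2  0.1  0.4] | per row [ 0.05 -0.05 -1.66] [-0.03  0.02  0.06] 
   q [-0.73  0.63  0.9   1.85 -0.52  1.47 -1.43] margin 0.36 err 0.0 0.0 maxstep [0.01 0.03 0.02 0.01 0.02 0.03 0.02]
4 rows total [ 0. -0. -4.] [0. 0. 0.] | per row [ 0. -0. -1.] [0. 0. 0.] 
   q [-0.7   0.7   0.86  1.87 -0.56  1.41 -1.4 ] margin 0.45 err 0.0 0.0 maxstep [0.01 0.02 0.01 0.   0.01 0.02 0.01]
```

```bash
python3 -m crank '[[[6.5,0.05,-0.05,-2,0,0,0.1],[6.5,0.05,-0.05,-2.5,0,0,0.1],[6.5,0.05,-0.05,-2.5,0,0,0.1],[6.5,0.05,-0.05,-2,0,0,0.1],[6.5,0.05,-0.05,-1.5,0,0,0],[6.5,0.05,0,-1.5,0,0,0],[6.5,0,0,-1,0,0,0],[6.5,0,0,-0.9,0,0,0],[6.5,0,0,0,0,0,0],[6.5,0,0,0,0,0,0]]]'; python3 -m crank '[[[3,0,0,0,0,0,0],[3,0,0,0,0,0,0],[3,0,0,0,0,0,0],[3,0,0,0,0,0,0],[3,0,0,0,0,0,0],[3,0,0,0,0,0,0],[3,0,0,1,0,0,0],[3,0,0,3,0,0,0],[3,0,0,4,0,0,0],[3,0,0,4,0,0,0],[3,0,0,4,0,0,0],[3,0,0,4,0,0,0],[3,0,0,0,0,0,0],[3,0,0,0,0,0,0]]]' 50; python3 log.py; python3 - <<'E'
from s6 import *
p3=(.5545,-.382,.045)
a=to(q,*place(p3,30,.15),20); a=to(a,*place(p3,30,.085),6); to(a,*place(p3,30,0),8)
E
```

```text
clock: 57.28
position: [0.4068, 0.0155, 0.01]
ee_rot: [0.957, -0.129, -0.256, -0.036]
ft_force: [-0.1, 1.2, -0.4]
grip_width: 0.757
grasp_force: 0.0
clock: 59.02
position: [0.4062, 0.0157, 0.2093]
ee_rot: [0.957, -0.129, -0.256, -0.036]
ft_force: [-0.5, 0.3, -2.2]
grip_width: 0.487
grasp_force: 50.6
[-0.85  0.41  1.03  1.73 -0.37  1.74 -1.56]
20 rows total [ 26.85 -39.77   2.1 ] [ -8.2 -59.6  13.9] | per row [ 1.34 -1.99  0.1 ] [-0.41 -2.98  0.7 ] 
   q [-0.05  0.48  0.85  1.54 -0.84  0.98 -0.51] margin 0.26 err 0.0 0.0 maxstep [0.06 0.02 0.04 0.02 0.07 0.04 0.07]
6 rows total [-3.25 -0.   -5.63] [0. 0. 0.] | per row [-0.54 -0.   -0.94] [0. 0. 0.] 
   q [-0.03  0.47  0.82  1.67 -0.89  0.88 -0.4 ] margin 0.38 err 0.0 0.0 maxstep [0.01 0.   0.01 0.02 0.01 0.02 0.02]
8 rows total [-4.25 -0.   -7.36] [ 0. -0.  0.] | per row [-0.53 -0.   -0.92] [ 0. -0.  0.] 
   q [ 0.04  0.48  0.75  1.82 -1.    0.77 -0.22] margin 0.27 err 0.0 0.0 maxstep [0.01 0.   0.01 0.02 0.02 0.01 0.03]
```

```bash
python3 -m crank '[[[3,1.34,-1.99,0.1,-0.41,-2.98,0.7],[3,1.34,-1.99,0.1,-0.41,-2.98,0.7],[3,1.34,-1.99,0.1,-0.41,-2.98,0.7],[3,1.34,-1.99,0.1,-0.41,-2.98,0.7],[3,1.34,-1.99,0.1,-0.41,-2.98,0.7],[3,1.34,-1.99,0.1,-0.41,-2.98,0.7],[3,1.34,-1.99,0.1,-0.41,-2.98,0.7],[3,1.34,-1.99,0.1,-0.41,-2.98,0.7],[3,1.34,-1.99,0.1,-0.41,-2.98,0.7],[3,1.34,-1.99,0.1,-0.41,-2.98,0.7],[3,1.34,-1.99,0.1,-0.41,-2.98,0.7],[3,1.34,-1.99,0.1,-0.41,-2.98,0.7],[3,1.34,-1.99,0.1,-0.41,-2.98,0.7],[3,1.34,-1.99,0.1,-0.41,-2.98,0.7],[3,1.34,-1.99,0.1,-0.41,-2.98,0.7],[3,1.34,-1.99,0.1,-0.41,-2.98,0.7],[3,1.34,-1.99,0.1,-0.41,-2.98,0.7],[3,1.34,-1.99,0.1,-0.41,-2.98,0.7],[3,1.34,-1.99,0.1,-0.41,-2.98,0.7],[3,1.34,-1.99,0.1,-0.41,-2.98,0.7]]]'; python3 -m crank '[[[3,0,0,0,0,0,0],[3,0,0,0,0,0,0]]]'|tail -2; python3 log.py; cat > s8.py <<'E'
import sys
from s6 import *; from h import *
foot=np.array([.5545,float(sys.argv[1]),.045]); q,x,r=cur()
a=to(q,*place(foot,30,.15),2); a=to(q,*place(foot,30,.085),6)
u=np.array([.5,0,.866]);n=np.array([.866,0,-.5]);lat=np.array([0,1,0]); M=np.c_[u,lat,n]
O=x-(-.0095*u+.0115*n); print("est origin s,lat,n",((O-foot)@M*1000).round(1))
for nm in("top","wrist","scene"):
    c=cam(nm); C=(cloud(c)-O)@M*1000; m=(abs(C[...,0])<42)&(abs(C[...,1])<19)&(abs(C[...,2])<32)&(c["p"].min(-1)>100)&(c["d"]>0)
    if m.sum()>20:
        b=C[m]; f=b[abs(b[:,2]+21)<7]
        e=C[(abs(C[...,0]-45)<12)&(abs(C[...,1])<17)&(abs(C[...,2])<17)&(c["d"]>0)&(c["p"].min(-1)>100)]
        print(nm,len(b),"hand-side face n:",len(f),f[:,2].mean().round(1) if len(f) else "", np.polyfit(f[:,0],f[:,2],1).round(3) if len(f)>20 else "","bottom s",len(e),np.median(e[:,0]).round(1) if len(e) else "", (np.linalg.lstsq(np.c_[e[:,1:],np.ones(len(e))],e[:,0],rcond=None)[0].round(3) if len(e)>30 else ""))
        g=C[(abs(C[...,0])<40)&(abs(C[...,1])<32)&(abs(C[...,2])<30)&(c["d"]>0)&(c["p"].min(-1)>100)]; print("  lat range",np.percentile(g[:,1],[2,98]).round(1))
    pt=c["p"]; print("  peg tip px",proj(c,foot+.067*u).round(1).tolist(),"mouth px",proj(c,O-.08*u).round(1).tolist())
    cv2.imwrite(f"pics/p_{nm}.png",pt[:,:,::-1])
E
python3 s8.py -.382
```

```text
clock: 61.52
position: [0.674, -0.3854, 0.2298]
ee_rot: [0.966, 0.001, 0.26, 0.002]
ft_force: [-0.4, 1.2, -0.7]
grip_width: 0.485
grasp_force: 50.6
grip_width: 0.484
grasp_force: 50.7
[-0.05  0.48  0.85  1.54 -0.84  0.98 -0.51]
2 rows total [0.07 0.11 0.06] [ 0.  -0.1 -0. ] | per row [0.04 0.05 0.03] [ 0.02 -0.03 -0.02] 
   q [-0.05  0.48  0.85  1.54 -0.84  0.98 -0.51] margin 0.43 err 0.0 0.0 maxstep [0. 0. 0. 0. 0. 0. 0.]
6 rows total [-3.18  0.11 -5.57] [ 0.  -0.1 -0. ] | per row [-0.53  0.02 -0.93] [ 0.01 -0.01 -0.01] 
   q [-0.03  0.47  0.82  1.67 -0.89  0.88 -0.4 ] margin 0.38 err 0.0 0.0 maxstep [0.01 0.   0.01 0.02 0.01 0.02 0.02]
est origin s,lat,n [229.1  -1.1  -0.4]
top 169 hand-side face n: 92 -19.7 [  0.021 -19.947] bottom s 96 40.6 [9.0000e-03 3.5000e-02 4.0477e+01]
  lat range [-15.5  20.5]
  peg tip px [[440.3, 181.5]] mouth px [[447.3, 162.0]]
wrist 11365 hand-side face n: 7834 -17.6 [  0.019 -17.869] bottom s 7284 42.0 [7.0000e-03 4.4000e-02 4.1893e+01]
  lat range [-23.4  21.2]
  peg tip px [[318.0, 351.3]] mouth px [[319.6, 323.8]]
scene 146 hand-side face n: 43 -18.0 [  0.032 -18.658] bottom s 160 41.9 [9.0000e-03 4.0000e-03 4.1999e+01]
  lat range [-26.8  25.4]
  peg tip px [[223.4, 251.4]] mouth px [[223.6, 253.5]]
```

```bash
python3 -m crank '[[[3,-0.37,0.1,-0.46,0,0,0],[3,-0.5,0.05,-0.9,0,0,0],[3,-0.5,0,-0.9,0,0,0],[3,-0.5,0,-0.9,0,0,0],[3,-0.5,0,-0.9,0,0,0],[3,-0.5,0,-0.9,0,0,0],[3,-0.5,0,-0.87,0,0,0],[3,0,0,0,0,0,0],[3,0,0,0,0,0,0]]]'; python3 s8.py -.382 | grep -v row; python3 -m crank '[[[3,-0.25,0,-0.43,0,0,0],[3,-0.25,0,-0.43,0,0,0],[3,-0.25,0,-0.43,0,0,0],[3,0,0,0,0,0,0]]]'
```

```text
clock: 63.05
position: [0.6411, -0.381, 0.1718]
ee_rot: [0.966, 0.001, 0.259, -0.0]
ft_force: [-0.7, -0.7, -0.6]
grip_width: 0.488
grasp_force: 50.7
   q [-0.05  0.48  0.85  1.54 -0.84  0.98 -0.51] margin 0.41 err 0.0 0.0 maxstep [0.01 0.01 0.02 0.07 0.03 0.05 0.06]
   q [-0.03  0.47  0.82  1.67 -0.89  0.88 -0.4 ] margin 0.37 err 0.0 0.0 maxstep [0. 0. 0. 0. 0. 0. 0.]
est origin s,lat,n [162.6   1.    0.2]
top 163 hand-side face n: 87 -19.7 [ 1.9000e-02 -2.0184e+01] bottom s 91 41.0 [5.0000e-03 4.3000e-02 4.0774e+01]
  lat range [-16.8  21.6]
  peg tip px [[440.3, 181.5]] mouth px [[441.2, 177.8]]
wrist 12362 hand-side face n: 8057 -17.8 [  0.02  -18.141] bottom s 7125 41.8 [2.0000e-03 3.4000e-02 4.1775e+01]
  lat range [-23.9  20.3]
  peg tip px [[319.9, 330.5]] mouth px [[318.5, 323.5]]
scene 142 hand-side face n: 39 -18.1 [  0.04  -18.909] bottom s 143 41.2 [-3.000e-03  2.800e-02  4.118e+01]
  lat range [-28.  24.]
  peg tip px [[223.4, 251.4]] mouth px [[223.8, 251.7]]
clock: 63.7
position: [0.6329, -0.3809, 0.1579]
ee_rot: [0.966, 0.001, 0.259, -0.0]
ft_force: [-0.6, -0.9, -0.4]
grip_width: 0.483
grasp_force: 50.7
```

```bash
python3 -m crank '[[[3,-0.3,0,-0.52,0,0,0],[3,-0.3,0,-0.52,0,0,0],[3,-0.3,0,-0.52,0,0,0],[3,-0.3,0,-0.52,0,0,0],[3,0,0,0,0,0,0]]]'; python3 -m crank '[[[3,-0.3,0,-0.52,0,0,0],[3,-0.3,0,-0.52,0,0,0],[3,-0.3,0,-0.52,0,0,0],[3,-0.3,0,-0.52,0,0,0],[3,-0.3,0,-0.52,0,0,0],[3,0,0,0,0,0,0],[3,0,0,0,0,0,0]]]';python3 s8.py -.382 | grep -E "origin|bottom"
```

```text
clock: 64.32
position: [0.6209, -0.3809, 0.1371]
ee_rot: [0.966, 0.0, 0.259, -0.0]
ft_force: [0.0, -0.5, -0.5]
grip_width: 0.485
grasp_force: 50.7
clock: 65.2
position: [0.6065, -0.381, 0.1119]
ee_rot: [0.966, 0.001, 0.259, -0.0]
ft_force: [0.5, -0.5, -1.3]
grip_width: 0.483
grasp_force: 50.7
est origin s,lat,n [93.4  1.   0.1]
top 149 hand-side face n: 81 -19.3 [  0.054 -20.979] bottom s 96 40.8 [1.0000e-03 2.1000e-02 4.0654e+01]
wrist 12211 hand-side face n: 8038 -17.9 [  0.02  -18.178] bottom s 7155 41.9 [1.0000e-03 3.5000e-02 4.1799e+01]
scene 111 hand-side face n: 36 -18.1 [  0.046 -19.046] bottom s 130 42.0 [-4.6000e-02  4.0000e-03  4.1943e+01]
```

```bash
python3 -m crank '[[[3,-0.2,0,-0.35,0,0,0],[3,-0.15,0,-0.26,0,0,0],[3,-0.05,0,-0.09,0,0,0],[3,0,0,0,0,0,0]]]'; python3 -m crank '[[[3,-0.05,0,-0.09,0,0,0],[3,-0.05,0,-0.09,0,0,0],[3,0,0,0,0,0,0]]]'
```

```text
clock: 65.85
position: [0.6023, -0.381, 0.1046]
ee_rot: [0.966, 0.001, 0.259, -0.0]
ft_force: [-0.4, 0.4, -1.4]
grip_width: 0.483
grasp_force: 50.7
clock: 66.22
position: [0.6019, -0.381, 0.1035]
ee_rot: [0.966, 0.001, 0.259, 0.0]
ft_force: [0.4, 0.4, 1.8]
grip_width: 0.483
grasp_force: 51.1
```

```bash
python3 -m crank '[[[3,-0.05,0,-0.09,0,0,0],[3,-0.05,0,-0.09,0,0,0],[3,0,0,0,0,0,0]]]';  python3 -m crank '[[[5.5,0,0,0,0,0,0],[6,0,0,0,0,0,0],[6,0,0,0,0,0,0],[6,-0.5,0,0.87,0,0,0],[6,-1,0,1.74,0,0,0],[6,-1.5,0,2.6,0,0,0],[6,-1.5,0,2.6,0,0,0],[6,-1.5,0,2.6,0,0,0],[6,-1,0,2,0,0,0],[6,0,0,0,0,0,0],[6,0,0,0,0,0,0]]]'; python3 log.py; cat > s9.py <<'E'
import sys
from h import *
foot=np.array([.5545,float(sys.argv[1]),.045]); u=np.array([.5,0,.866]);n=np.array([.866,0,-.5]);lat=np.array([0,1,0]); M=np.c_[u,lat,n]; O=foot+.08*u
for nm in("top","wrist","scene"):
    c=cam(nm); C=(cloud(c)-O)@M*1000; ok=(c["p"].min(-1)>100)&(c["d"]>0)
    e=C[(abs(C[...,0]-45)<15)&(abs(C[...,1])<17)&(abs(C[...,2])<17)&ok]; f=C[(abs(C[...,0])<38)&(abs(C[...,1])<19)&(abs(C[...,2]+21)<8)&ok]
    if len(e)>10 and len(f)>10: print(nm,"bottom s",len(e),np.median(e[:,0]).round(1),"face n",len(f),f[:,2].mean().round(1),np.polyfit(f[:,0],f[:,2],1).round(3))
E
python3 s9.py -.382
python3 - <<'E'
from bpose import *
for nm in("top","scene","wrist"): bottle(cam(nm),(.5,.725,-.155,.03))
E
```

```text
clock: 66.6
position: [0.6022, -0.3811, 0.1033]
ee_rot: [0.965, 0.001, 0.261, 0.0]
ft_force: [1.7, 2.8, 10.9]
grip_width: 0.484
grasp_force: 51.7
clock: 67.97
position: [0.5305, -0.3804, 0.2246]
ee_rot: [0.966, 0.001, 0.259, -0.0]
ft_force: [1.0, 0.5, -0.1]
grip_width: 0.704
grasp_force: 0.0
[-0.11  0.19  0.94  1.84 -0.68  0.91 -0.42]
top bottom s 99 44.2 face n 53 -15.0 [  0.019 -14.637]
wrist bottom s 1353 44.7 face n 201 -13.6 [  0.02  -12.948]
331 mean [661.6 -91.6] rect [648.1 -94.3] [123.4  40.1] axis neck->bottom deg 10.3 low pts 71 [ 608.9 -102.4] z 0.0405
302 mean [668.  -97.1] rect [656.5 -99.8] [117.7  42.7] axis neck->bottom deg 10.8 low pts 97 [ 650.  -108.9] z 0.0404
1365 mean [663.6 -99.6] rect [ 663.3 -100.2] [96.  44.8] axis neck->bottom deg 11.2 low pts 882 [ 639.1 -112.6] z 0.0399
```

```bash
cat > s10.py <<'E'
from s6 import *; from h import *
C=cloud(cam("top"))
for x0 in (.68,.70,.72,.74,.76,.78,.80,.82,.84):
    m=(abs(C[...,0]-x0-.01)<.01)&(C[...,1]>-.19)&(C[...,1]<.0); print(x0,[C[m&(abs(C[...,1]-y)<.01)][:,2].max().round(3) if (m&(abs(C[...,1]-y)<.01)).any() else None for y in (-.17,-.15,-.13,-.11,-.09,-.07,-.05,-.03)])
O=(.661,-.0995)
for foot in ((.5545,-.297,.045),(.5545,-.212,.045)):
  for t in (0,10,20,30):
    print(foot,t); q,x,r=cur(); m=9
    for g in [pick(O,11,t,.14),pick(O,11,t,0),pick(O,11,t,.2),place(foot,t,.15),place(foot,t,.08),place(foot,t,0)]:
        q,a=mv(q,*g); m=min(m,a); print("  ",q.round(2),np.round(a,2))
E
python3 s10.py
```

```text
0.68 [np.float64(0.002), np.float64(0.007), np.float64(0.004), np.float64(0.043), np.float64(0.048), np.float64(0.049), np.float64(0.004), np.float64(0.004)]
0.7 [np.float64(0.045), np.float64(0.007), np.float64(0.007), np.float64(0.04), np.float64(0.048), np.float64(0.043), np.float64(0.007), np.float64(0.004)]
0.72 [np.float64(0.04), np.float64(0.046), np.float64(0.005), np.float64(0.003), np.float64(0.002), np.float64(0.003), np.float64(0.005), np.float64(0.052)]
0.74 [np.float64(0.003), np.float64(0.044), np.float64(0.005), np.float64(0.004), np.float64(0.007), np.float64(0.005), np.float64(0.049), np.float64(0.047)]
0.76 [np.float64(0.018), np.float64(0.045), np.float64(0.005), np.float64(0.003), np.float64(0.005), np.float64(0.007), np.float64(0.049), np.float64(0.003)]
0.78 [np.float64(0.042), np.float64(0.004), np.float64(0.005), np.float64(0.004), np.float64(0.006), np.float64(0.123), np.float64(0.13), np.float64(0.003)]
0.8 [np.float64(0.004), np.float64(0.007), np.float64(0.004), np.float64(0.008), np.float64(0.004), np.float64(0.133), np.float64(0.133), np.float64(0.003)]
[... 2305 characters left out ...]
 -1.27  0.38  0.05] -1
(0.5545, -0.212, 0.045) 20
   [-0.37  0.84  0.78  1.13 -0.39  1.67 -1.05] 0.39
   [-0.36  0.97  0.72  1.23 -0.44  1.46 -1.05] 0.42
   [-0.36  0.81  0.79  1.06 -0.37  1.77 -1.05] 0.29
   [-0.42  0.15  0.83  1.91 -0.69  0.56 -0.71] 0.43
   [-0.35  0.15  0.77  2.05 -0.87  0.46 -0.49] 0.37
   [-0.21  0.19  0.66  2.18 -1.24  0.39 -0.09] 0.03
(0.5545, -0.212, 0.045) 30
   [-0.31  0.97  0.76  0.94 -0.37  1.88 -1.06] 0.18
   [-0.31  1.1   0.71  1.03 -0.42  1.68 -1.08] 0.21
   [-0.29  0.94  0.78  0.87 -0.36  1.98 -1.06] 0.08
   [-0.44  0.24  0.87  1.77 -0.54  0.78 -0.89] 0.23
   [-0.41  0.23  0.84  1.92 -0.61  0.65 -0.78] 0.47
   [-0.32  0.24  0.76  2.06 -0.77  0.52 -0.58] 0.36
```

```bash
cat > s11.py <<'E'
from s6 import *
O=(.661,-.0995); D=(.46,.02); foot=(.5545,-.297,.045)
q,x,r=cur()
for n,g in [(20,pick(O,11,0,.14)),(8,pick(O,11,0,0)),(8,pick(O,11,0,.1)),(12,pick(D,0,0,.05)),(4,pick(D,0,0,.001)),(10,pick(D,0,30,.07)),(6,pick(D,0,30,0)),(8,pick(D,0,30,.18)),(18,place(foot,30,.15)),(6,place(foot,30,.08)),(6,place(foot,30,0))]:
    q=to(q,*g,n)
E
python3 s11.py
```

```text
20 rows total [13.07 28.14 -7.77] [-2.9 29.9 10.7] | per row [ 0.65  1.41 -0.39] [-0.14  1.49  0.53] 
   q [-0.47  0.59  0.8   1.47 -0.43  1.26 -1.  ] margin 0.4 err 0.0 0.0 maxstep [0.04 0.03 0.01 0.04 0.04 0.03 0.05]
8 rows total [  0.  -0. -14.] [0. 0. 0.] | per row [ 0.   -0.   -1.75] [0. 0. 0.] 
   q [-0.42  0.74  0.71  1.57 -0.54  1.03 -0.93] margin 0.55 err 0.0 0.0 maxstep [0.01 0.02 0.01 0.02 0.01 0.03 0.01]
8 rows total [ 0. -0. 10.] [0. 0. 0.] | per row [ 0.   -0.    1.25] [0. 0. 0.] 
   q [-0.46  0.63  0.78  1.51 -0.46  1.19 -0.98] margin 0.56 err 0.0 0.0 maxstep [0.01 0.01 0.01 0.01 0.01 0.02 0.01]
12 rows total [-20.1   11.95  -5.  ] [  0.   0. -11.] | per row [-1.67  1.   -0.42] [ 0.    0.   -0.92] 
   q [-1.    0.22  0.94  2.11 -0.23  0.91 -1.5 ] margin 0.31 err 0.0 0.0 maxstep [0.05 0.04 0.01 0.06 0.03 0.03 0.07]
4 rows total [-0.   0.  -4.9] [-0. -0. -0.] | per row [-0.    0.   -1.22] [-0. -0. -0.] 
   q [-0.92  0.34  0.87  2.14 -0.36  0.81 -1.4 ] margin 0.28 err 0.0 0.0 maxstep [0.02 0.03 0.02 0.01 0.03 0.03 0.03]
10 rows total [-0.95 -0.    7.15] [ 0. 30.  0.] | pe
[... 499 characters left out ...]
in 0.34 err 0.0 0.0 maxstep [0.01 0.03 0.02 0.02 0.02 0.04 0.01]
18 rows total [ 22.42 -31.7    4.07] [  0. -60.   0.] | per row [ 1.25 -1.76  0.23] [ 0.   -3.33  0.  ] 
   q [-0.23  0.35  0.84  1.67 -0.7   0.87 -0.68] margin 0.38 err 0.0 0.0 maxstep [0.06 0.02 0.03 0.01 0.08 0.05 0.08]
6 rows total [-3.5  -0.   -6.06] [0. 0. 0.] | per row [-0.58 -0.   -1.01] [0. 0. 0.] 
   q [-0.19  0.33  0.81  1.82 -0.76  0.75 -0.56] margin 0.5 err 0.0 0.0 maxstep [0.01 0.   0.01 0.03 0.01 0.02 0.02]
6 rows total [-4.   -0.   -6.93] [ 0. -0.  0.] | per row [-0.67 -0.   -1.15] [ 0. -0.  0.] 
   q [-0.11  0.35  0.73  1.96 -0.9   0.64 -0.37] margin 0.37 err 0.0 0.0 maxstep [0.02 0.   0.02 0.03 0.03 0.02 0.04]
```

```bash
python3 -m crank '[[[6.5,0.3,1.41,0.6,-0.14,1.49,0.53],[6.5,0.65,1.41,0.2,-0.14,1.49,0.53],[6.5,0.65,1.41,0,-0.14,1.49,0.53],[6.5,0.65,1.41,0,-0.14,1.49,0.53],[6.5,0.65,1.41,0,-0.14,1.49,0.53],[6.5,0.65,1.41,0,-0.14,1.49,0.53],[6.5,0.65,1.41,0,-0.14,1.49,0.53],[6.5,0.65,1.41,0,-0.14,1.49,0.53],[6.5,0.65,1.41,0,-0.14,1.49,0.53],[6.5,0.65,1.41,0,-0.14,1.49,0.53],[6.5,0.65,1.41,0,-0.14,1.49,0.53],[6.5,0.65,1.41,0,-0.14,1.49,0.53],[6.5,0.65,1.41,0,-0.14,1.49,0.53],[6.5,0.65,1.41,-0.5,-0.14,1.49,0.53],[6.5,0.65,1.41,-1,-0.14,1.49,0.53],[6.5,0.65,1.41,-1,-0.14,1.49,0.53],[6.5,0.65,1.41,-1,-0.14,1.49,0.53],[6.5,0.65,1.41,-1,-0.14,1.49,0.53],[6.5,0.65,1.41,-1,-0.14,1.49,0.53],[6.5,0.9,1.41,-1,-0.14,1.49,0.53]]]'; python3 -m crank '[[[6.5,0,0,0,0,0,0],[6.5,0,0,0,0,0,0]]]'|tail -1; python3 log.py; python3 - <<'E'
from s6 import *
from bpose import *
w=cam("wrist"); bottle(w,(.5,.725,-.17,-.03)); a=proj(w,[.67,-.097,.042])[0]; print(a)
for t in(30,45): print(rect(w,a,t,.042))
O=(.661,-.0995)
a=to(q,*pick(O,11,0,.14),2)
E
```

```text
clock: 70.82
position: [0.6597, -0.098, 0.1675]
ee_rot: [0.995, 0.095, 0.0, -0.001]
ft_force: [0.5, 0.2, -0.2]
grip_width: 0.766
grasp_force: 0.0
grasp_force: 0.0
[-0.46  0.56  0.79  1.46 -0.4   1.29 -1.02]
4361 mean [671.6 -93.6] rect [ 674.  -124.8] [ 93.6 103.9] axis neck->bottom deg 8.5 low pts 584 [ 611.9 -104.8] z 0.0403
[317.32200876 178.05925425]
(3649, array([672.2, -94.2]), array([670.4, -94.5]), array([83.9, 36. ]), 11.0, 'pca', np.float64(-169.3), array([83.1, 35.9]))
(3778, array([672.2, -93.9]), array([670.3, -94.2]), array([85.8, 36.9]), 11.0, 'pca', np.float64(-169.2), array([83.9, 36.7]))
2 rows total [ 0.19  0.05 -2.14] [-0.   0.1  0.1] | per row [ 0.09  0.02 -1.07] [-0.02  0.06  0.07] 
   q [-0.46  0.58  0.78  1.47 -0.42  1.26 -1.01] margin 0.56 err 0.0 0.0 maxstep [0.   0.01 0.01 0.01 0.01 0.02 0.  ]
```

```bash
python3 -m crank '[[[6.5,0.4,0.1,-2.5,0,0.1,0.2],[6.5,0.4,0.15,-3,0,0,0],[6.5,0,0,-3,0,0,0],[6.5,0,0,-3,0,0,0],[6.5,0,0,-2.2,0,0,0],[6.5,0,0,-1.5,0,0,0],[6.5,0,0,-0.8,0,0,0],[6.5,0,0,0,0,0,0],[6.5,0,0,0,0,0,0]]]'; python3 -m crank '[[[3,0,0,0,0,0,0],[3,0,0,0,0,0,0],[3,0,0,0,0,0,0],[3,0,0,0,0,0,0],[3,0,0,0,0,0,0],[3,0,0,1,0,0,0],[3,0,0,3,0,0,0],[3,0,0,3,0,0,0],[3,0,0,3,0,0,0],[3,0,0,0,0,0,0]]]' 50; python3 - <<'E'
from s6 import *
D=(.46,.02)
a=to(q,*pick(D,0,0,.05),14);to(a,*pick(D,0,0,.001),4)
E
```

```text
clock: 72.25
position: [0.6679, -0.0966, 0.0091]
ee_rot: [0.995, 0.097, 0.001, -0.001]
ft_force: [-1.0, -0.0, -0.0]
grip_width: 0.762
grasp_force: 0.0
clock: 73.5
position: [0.6686, -0.0969, 0.1111]
ee_rot: [0.995, 0.097, 0.002, -0.0]
ft_force: [0.6, -0.2, -0.9]
grip_width: 0.487
grasp_force: 51.0
14 rows total [-20.86  11.69  -5.41] [ -0.    0.2 -11.1] | per row [-1.49  0.84 -0.39] [-0.    0.02 -0.79] 
   q [-0.96  0.21  0.9   2.11 -0.21  0.91 -1.51] margin 0.31 err 0.0 0.0 maxstep [0.04 0.03 0.01 0.05 0.03 0.02 0.06]
4 rows total [-0.   0.  -4.9] [-0. -0. -0.] | per row [-0.    0.   -1.22] [-0. -0. -0.] 
   q [-0.89  0.33  0.84  2.14 -0.33  0.81 -1.42] margin 0.28 err 0.0 0.0 maxstep [0.02 0.03 0.02 0.01 0.03 0.03 0.03]
```

```bash
python3 -m crank '[[[3,-1.49,0.84,-0.1,0,0.02,-0.79],[3,-1.49,0.84,-0.3,0,0,-0.79],[3,-1.49,0.84,-0.4,0,0,-0.79],[3,-1.49,0.84,-0.4,0,0,-0.79],[3,-1.49,0.84,-0.4,0,0,-0.79],[3,-1.49,0.84,-0.4,0,0,-0.79],[3,-1.49,0.84,-0.4,0,0,-0.79],[3,-1.49,0.84,-0.4,0,0,-0.79],[3,-1.49,0.84,-0.4,0,0,-0.79],[3,-1.49,0.84,-0.4,0,0,-0.79],[3,-1.49,0.84,-0.4,0,0,-0.79],[3,-1.49,0.84,-0.4,0,0,-0.79],[3,-1.49,0.84,-0.5,0,0,-0.79],[3,-1.49,0.84,-0.5,0,0,-0.79],[3,0,0,-2,0,0,0],[3,0,0,-1.5,0,0,0],[3,0,0,-0.9,0,0,0],[3,0,0,-0.4,0,0,0],[3,0,0,0,0,0,0]]]'; python3 -m crank '[[[3,0,0,0,0,0,0]]]' | tail -5;  python3 - <<'E'
from s6 import *
D=(x[0],x[1])
print(x,r.as_matrix().round(3)); a=to(q,*pick(D,0,30,.1),10);to(a,*pick(D,0,30,0),6)
E
```

```text
clock: 75.88
position: [0.4586, 0.021, 0.0075]
ee_rot: [1.0, -0.0, -0.001, -0.002]
ft_force: [-14.7, -0.3, 36.9]
grip_width: 0.486
grasp_force: 58.0
position: [0.4586, 0.021, 0.0075]
ee_rot: [1.0, -0.0, -0.001, -0.002]
ft_force: [-14.6, -0.7, 37.0]
grip_width: 0.487
grasp_force: 57.9
[0.45860866 0.021021   0.00750585] [[ 1.    -0.    -0.002]
 [-0.    -1.     0.003]
 [-0.002 -0.003 -1.   ]]
10 rows total [-0.95 -0.   10.2 ] [-0.2 29.9  0. ] | per row [-0.1  -0.    1.02] [-0.02  2.99  0.  ] 
   q [-0.7   0.58  0.79  1.69 -0.34  1.58 -1.37] margin 0.33 err 0.0 0.0 maxstep [0.02 0.03 0.01 0.05 0.   0.09 0.01]
6 rows total [ -0.   0. -10.] [-0. -0.  0.] | per row [-0.    0.   -1.67] [-0. -0.  0.] 
   q [-0.65  0.72  0.72  1.73 -0.43  1.42 -1.32] margin 0.51 err 0.0 0.0 maxstep [0.01 0.03 0.01 0.01 0.01 0.03 0.01]
```

```bash
python3 -m crank '[[[3,0,0,0.2,0,0,0],[6.5,0,0,0.1,0,0,0],[6.5,0,0,0,0,0,0],[6.5,0,0,0,0,0,0],[6.5,0,0,2.5,0,0,0],[6.5,0,0,2.5,0,0,0],[6.5,-0.1,0,1.02,0,3,0],[6.5,-0.1,0,0.8,0,3,0],[6.5,-0.1,0,0.8,0,3,0],[6.5,-0.1,0,0.8,0,3,0],[6.5,-0.1,0,0.6,0,3,0],[6.5,-0.1,0,0.5,0,3,0],[6.5,-0.1,0,0.5,0,3,0],[6.5,-0.1,0,0.5,0,3,0],[6.5,-0.1,0,0.5,0,3,0],[6.5,-0.1,0,0,0,3,0],[6.5,0,0,0,0,0,0],[6.5,0,0,0,0,0,0]]]'; python3 log.py; python3 - <<'E'
from s6 import *
from bpose import *
w=cam("wrist"); cv2.imwrite("pics/w12.png",w["p"][:,:,::-1]);bottle(w,(.33,.53,-.05,.09)); a=proj(w,[.47,.02,.042])[0]; print(a)
for t in(20,30,45): print(rect(w,a,t,.042))
a=to(q,*pick((.457,.021),0,30,0),8)
E
```

```text
clock: 78.25
position: [0.4487, 0.021, 0.1193]
ee_rot: [0.966, 0.0, -0.258, -0.001]
ft_force: [0.1, 0.1, 0.6]
grip_width: 0.762
grasp_force: 0.0
[-0.72  0.58  0.82  1.68 -0.35  1.6  -1.36]
6707 mean [470.3  21.3] rect [463.9  21.3] [91.9 40.1] axis neck->bottom deg 0.3 low pts 1378 [465.1  21.3] z 0.0402
[320.46556621 134.8982332 ]
(5491, array([465.4,  18.4]), array([451.5,  20.7]), array([111.6,  37.3]), 0.3, 'pca', np.float64(179.5), array([101.7,  32.2]))
(5705, array([465.3,  18.6]), array([451.2,  20.9]), array([113.5,  38. ]), 0.4, 'pca', np.float64(179.4), array([103.2,  32.7]))
(5935, array([465.4,  18.7]), array([453.5,  21. ]), array([118.1,  38.4]), 0.1, 'pca', np.float64(179.2), array([104.9,  33.4]))
8 rows total [ -0.12  -0.   -10.97] [-0.1  0.   0. ] | per row [-0.02 -0.   -1.37] [-0.01  0.01  0.  ] 
   q [-0.67  0.73  0.74  1.73 -0.44  1.42 -1.31] margin 0.48 err 0.0 0.0 maxstep [0.01 0.02 0.01 0.01 0.01 0.02 0.01]
```

```bash
python3 -m crank '[[[6.5,0.1,0,-2,0,0,0],[6.5,0.1,0,-2.5,0,0,0],[6.5,0,0,-2.5,0,0,0],[6.5,0,0,-1.8,0,0,0],[6.5,0,0,-1.2,0,0,0],[6.5,0,0,-0.7,0,0,0],[6.5,0,0,-0.25,0,0,0],[6.5,0,0,0,0,0,0],[6.5,0,0,0,0,0,0]]]'|sed -n 2,3p; python3 -m crank '[[[3,0,0,0,0,0,0],[3,0,0,0,0,0,0],[3,0,0,0,0,0,0],[3,0,0,0,0,0,0],[3,0,0,0,0,0,0],[3,0,0,1,0,0,0],[3,0,0,3,0,0,0],[3,0,0,4,0,0,0],[3,0,0,4,0,0,0],[3,0,0,4,0,0,0],[3,0,0,3,0,0,0],[3,0,0,0,0,0,0],[3,0,0,0,0,0,0]]]' 50; python3 - <<'E'
from s6 import *
f=(.5545,-.297,.045)
a=to(q,*place(f,30,.15),20); a=to(a,*place(f,30,.08),6); to(a,*place(f,30,0),8)
E
```

```text
position: [0.4511, 0.0212, 0.0103]
ee_rot: [0.966, 0.0, -0.259, -0.001]
clock: 81.05
position: [0.4504, 0.0212, 0.1994]
ee_rot: [0.966, 0.0, -0.259, -0.001]
ft_force: [0.2, 0.8, -1.4]
grip_width: 0.483
grasp_force: 50.6
20 rows total [ 22.43 -31.82   3.08] [ -0.1 -60.   -0.1] | per row [ 1.12 -1.59  0.15] [-0. -3. -0.] 
   q [-0.23  0.35  0.85  1.67 -0.7   0.87 -0.68] margin 0.36 err 0.0 0.0 maxstep [0.05 0.02 0.03 0.01 0.07 0.05 0.07]
6 rows total [-3.5  -0.   -6.06] [0. 0. 0.] | per row [-0.58 -0.   -1.01] [0. 0. 0.] 
   q [-0.19  0.34  0.81  1.82 -0.77  0.75 -0.56] margin 0.5 err 0.0 0.0 maxstep [0.01 0.   0.01 0.03 0.01 0.02 0.02]
8 rows total [-4.   -0.   -6.93] [ 0. -0.  0.] | per row [-0.5  -0.   -0.87] [ 0. -0.  0.] 
   q [-0.11  0.35  0.73  1.96 -0.9   0.64 -0.37] margin 0.37 err 0.0 0.0 maxstep [0.01 0.   0.01 0.02 0.02 0.02 0.03]
```

```bash
python3 -m crank '[[[3,1.12,-1.59,0.3,0,-3,0],[3,1.12,-1.59,0.3,0,-3,0],[3,1.12,-1.59,0.3,0,-3,0],[3,1.12,-1.59,0.3,0,-3,0],[3,1.12,-1.59,0.3,0,-3,0],[3,1.12,-1.59,0.3,0,-3,0],[3,1.12,-1.59,0.3,0,-3,0],[3,1.12,-1.59,0.3,0,-3,0],[3,1.12,-1.59,0.3,0,-3,0],[3,1.12,-1.59,0.3,0,-3,0],[3,1.12,-1.59,0,0,-3,0],[3,1.12,-1.59,0,0,-3,0],[3,1.12,-1.59,0,0,-3,0],[3,1.12,-1.59,0,0,-3,0],[3,1.12,-1.59,0,0,-3,0],[3,1.12,-1.59,0,0,-3,0],[3,1.12,-1.59,0,0,-3,0],[3,1.12,-1.59,0,0,-3,0],[3,1.12,-1.59,0,0,-3,0],[3,1.12,-1.59,0,0,-3,0]]]' >/dev/null; python3 -m crank '[[[3,0,0,0,0,0,0],[3,0,0,0,0,0,0]]]'; python3 s8.py -.297
```

```text
clock: 83.8
position: [0.6743, -0.2969, 0.2298]
ee_rot: [0.966, 0.001, 0.258, -0.0]
ft_force: [0.3, 0.4, -1.3]
grip_width: 0.488
grasp_force: 50.6
2 rows total [ 0.04 -0.01  0.04] [-0.  -0.1 -0.1] | per row [ 0.02 -0.    0.02] [-0.01 -0.04 -0.03] 
   q [-0.23  0.35  0.85  1.67 -0.7   0.87 -0.68] margin 0.49 err 0.0 0.0 maxstep [0. 0. 0. 0. 0. 0. 0.]
6 rows total [-3.21 -0.01 -5.59] [-0.  -0.1 -0.1] | per row [-0.54 -0.   -0.93] [-0.   -0.01 -0.01] 
   q [-0.2   0.34  0.81  1.81 -0.76  0.76 -0.57] margin 0.5 err 0.0 0.0 maxstep [0.01 0.   0.01 0.02 0.01 0.02 0.02]
est origin s,lat,n [ 2.294e+02  1.000e-01 -2.000e-01]
top 121 hand-side face n: 68 -19.4 [ 1.4000e-02 -1.9728e+01] bottom s 97 42.0 [1.1000e-02 1.2000e-02 4.1935e+01]
  lat range [-16.   20.4]
  peg tip px [[412.8, 180.7]] mouth px [[417.9, 161.0]]
wrist 8219 hand-side face n: 7680 -17.7 [ 1.400e-02 -1.788e+01] bottom s 7364 43.1 [3.0000e-03 4.5000e-02 4.2994e+01]
  lat range [-23.8  21. ]
  peg tip px [[319.1, 351.5]] mouth px [[319.3, 323.7]]
scene 91 hand-side face n: 32 -18.2 [  0.032 -18.922] bottom s 150 43.1 [-2.1000e-02  6.0000e-03  4.3118e+01]
  lat range [-27.6  24.9]
  peg tip px [[247.8, 240.0]] mouth px [[249.9, 241.3]]
```

```bash
python3 -m crank '[[[3,-0.37,0.03,-0.65,0,0,0],[3,-0.5,0,-0.87,0,0,0],[3,-0.5,0,-0.87,0,0,0],[3,-0.5,0,-0.87,0,0,0],[3,-0.5,0,-0.87,0,0,0],[3,-0.5,0,-0.87,0,0,0],[3,-0.5,0,-0.87,0,0,0],[3,0,0,0,0,0,0],[3,0,0,0,0,0,0]]]'|sed -n 2,4p; python3 s8.py -.297 | grep -E "origin|bottom"; python3 -m crank '[[[3,-0.25,0,-0.43,0,0,0],[3,-0.25,0,-0.43,0,0,0],[3,-0.25,0,-0.43,0,0,0],[3,-0.25,0,-0.43,0,0,0],[3,0,0,0,0,0,0]]]'
```

```text
position: [0.6413, -0.2966, 0.1715]
ee_rot: [0.966, 0.001, 0.259, -0.001]
ft_force: [0.4, 0.2, -1.0]
est origin s,lat,n [162.5   0.4   0.4]
top 115 hand-side face n: 72 -19.3 [ 8.0000e-03 -1.9546e+01] bottom s 91 42.3 [6.0000e-03 2.2000e-02 4.2177e+01]
wrist 8514 hand-side face n: 7852 -17.9 [ 1.5000e-02 -1.8105e+01] bottom s 7216 43.0 [-3.0000e-03  3.7000e-02  4.2913e+01]
scene 95 hand-side face n: 36 -18.3 [  0.038 -18.963] bottom s 136 42.7 [-7.6000e-02  1.6000e-02  4.2775e+01]
clock: 85.85
position: [0.6307, -0.2965, 0.1535]
ee_rot: [0.966, 0.001, 0.258, -0.001]
ft_force: [0.5, 0.1, -1.3]
grip_width: 0.487
grasp_force: 50.6
```

```bash
python3 -m crank '[[[3,-0.3,0,-0.52,0,0,0],[3,-0.3,0,-0.52,0,0,0],[3,-0.3,0,-0.52,0,0,0],[3,-0.3,0,-0.52,0,0,0],[3,0,0,0,0,0,0]]]' | sed -n 2,4p; python3 -m crank '[[[3,-0.3,0,-0.52,0,0,0],[3,-0.3,0,-0.52,0,0,0],[3,-0.3,0,-0.52,0,0,0],[3,-0.3,0,-0.52,0,0,0],[3,-0.2,0,-0.35,0,0,0],[3,0,0,0,0,0,0],[3,0,0,0,0,0,0]]]'; python3 s8.py -.297 | grep -E "origin|bottom"
```

```text
position: [0.6186, -0.2965, 0.1326]
ee_rot: [0.966, 0.0, 0.258, -0.001]
ft_force: [0.9, 0.5, 0.1]
clock: 87.35
position: [0.6053, -0.2966, 0.1091]
ee_rot: [0.966, 0.001, 0.259, -0.001]
ft_force: [0.2, 0.0, -0.9]
grip_width: 0.489
grasp_force: 50.6
est origin s,lat,n [90.4  0.4  0.4]
top 115 hand-side face n: 74 -19.6 [  0.13  -23.828] bottom s 87 42.0 [4.0000e-03 2.1000e-02 4.1927e+01]
wrist 8769 hand-side face n: 7960 -17.9 [ 1.5000e-02 -1.8151e+01] bottom s 7194 42.8 [-1.0000e-03  3.5000e-02  4.2799e+01]
scene 97 hand-side face n: 30 -18.2 [  0.044 -18.991] bottom s 122 42.4 [-2.8000e-02  2.2000e-02  4.2606e+01]
```

```bash
python3 -m crank '[[[3,-0.1,0,-0.17,0,0,0],[3,-0.1,0,-0.17,0,0,0],[3,0,0,0,0,0,0]]]' | sed -n 2,4p
```

```text
position: [0.6028, -0.2965, 0.1052]
ee_rot: [0.966, 0.001, 0.259, -0.001]
ft_force: [0.2, -0.8, -1.2]
```

```bash
python3 -m crank '[[[3,-0.1,0,-0.17,0,0,0],[3,-0.05,0,-0.09,0,0,0],[3,0,0,0,0,0,0]]]' | sed -n 2,4p; python3 -m crank '[[[3,-0.04,0,-0.07,0,0,0],[3,0,0,0,0,0,0]]]' | sed -n 2,4p
```

```text
position: [0.6015, -0.2965, 0.1028]
ee_rot: [0.966, 0.001, 0.259, -0.001]
ft_force: [0.5, 0.7, -0.2]
position: [0.6013, -0.2966, 0.1023]
ee_rot: [0.966, 0.001, 0.259, -0.001]
ft_force: [0.5, -0.3, -0.5]
```

```bash
python3 -m crank '[[[3,-0.05,0,-0.09,0,0,0],[3,0,0,0,0,0,0]]]' | sed -n 2,4p; python3 -m crank '[[[3,-0.05,0,-0.09,0,0,0],[3,0,0,0,0,0,0]]]' | sed -n 2,4p
```

```text
position: [0.6014, -0.2967, 0.1022]
ee_rot: [0.966, 0.001, 0.26, -0.0]
ft_force: [1.1, 0.6, 4.2]
position: [0.6016, -0.2967, 0.1021]
ee_rot: [0.966, 0.001, 0.26, -0.0]
ft_force: [2.5, 0.5, 8.5]
```

Seated. Release, retreat, and check everything.

```bash
python3 -m crank '[[[5.5,0,0,0,0,0,0],[6,0,0,0,0,0,0],[6,0,0,0,0,0,0],[6,-0.5,0,0.87,0,0,0],[6,-1,0,1.74,0,0,0],[6,-1.5,0,2.6,0,0,0],[6,-1.5,0,2.6,0,0,0],[6,-1.5,0,2.6,0,0,0],[6,-2,0,3,0,0,0],[6,-2,0,3,0,0,0],[6,-2,0,3,0,0,0],[6,0,0,0,0,0,0],[6,0,0,0,0,0,0]]]'; python3 s9.py -.382; python3 s9.py -.297; python3 - <<'E'
from h import *
t=cam("top")["p"]; s=cam("scene")["p"]
a=cv2.resize(t[90:290,180:480],(600,400)); b=cv2.resize(s[120:300,150:350],(200,180))
v=np.zeros((580,800,3),np.uint8); v[:400,:600]=a; v[400:580,:200]=b; w=cam("wrist")["p"]; v[400:580,200:488]=cv2.resize(w,(288,180)); c=cv2.resize(s[130:230,340:460],(216,180)); v[400:580,500:716]=c
cv2.imwrite("pics/final.png",v[:,:,::-1])
E
```

```text
clock: 90.62
position: [0.4799, -0.2965, 0.2941]
ee_rot: [0.966, 0.0, 0.259, -0.001]
ft_force: [0.2, -1.2, 0.1]
grip_width: 0.704
grasp_force: 0.0
top bottom s 102 44.2 face n 57 -15.0 [  0.059 -13.706]
wrist bottom s 682 44.1 face n 144 -13.7 [  0.049 -12.153]
top bottom s 104 43.6 face n 101 -14.9 [  0.047 -14.167]
wrist bottom s 792 44.6 face n 277 -13.8 [  0.05  -12.369]
scene bottom s 96 46.2 face n 13 -14.1 [  0.083 -12.284]
```

View pics/final.png

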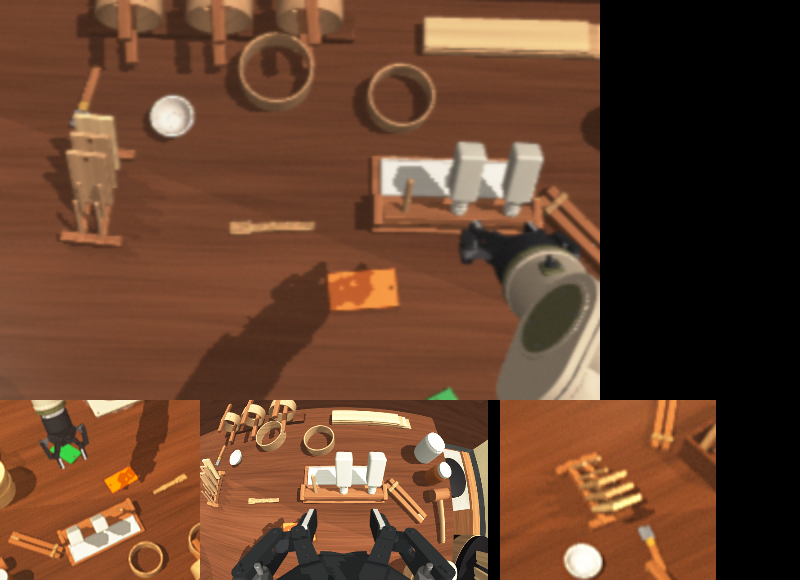

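Both bottles hang on pegs 2 (468,175) and 3 (523,175). The three boards stand in the rack around (92,150), and the bystanders are where they were.

```bash
python3 -c "
from workcell import job; print(job.hand_in())"
```

```text
the job is handed in; nothing more can be done
None
```

The job is handed in: both bottles present hang upside down, mouth at the foot of their own pegs (2 and 3), the three palettes present each stand in their own slot (2, 3 and 4), and the last picture showed the bystanders and the green and orange look-alikes still in place.

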